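Lock out the bearing rig and refit its caps

TASK

The split-bearing rig has lost its caps. First lock the rig out: pull the bat of the locking toggle on the grey control box outward and flip it from RUN over to OFF, letting it spring fully home in its lock. With it off (never touch a cap otherwise) put every loose bearing cap that is there back onto the lower half it was made with, seated flat and flush between the registers, then flip the toggle back to RUN, again sprung fully home; leave the other sample parts where they stand.

Things in the scene. Friction and masses are not known exactly. Their poses are not given: they have to be found in the camera images.
- station: grey control box, 170 x 150 x 55 mm, fixed at the left; origin at the centre of its underside; its x axis points from the robot's side to the far side, y is the hinge axis of the toggle, z up. A steel gate stands on it to 96 mm height round the bat, so nothing may go below that near the bat
- pivot (a point): hinge axis of the locking toggle, 50 mm above the underside of the control box; the bat swings in the box's x-z plane about the box's y
- knob (a point): centre of the black barrel knob at the top of the bat: a cylinder of 26 mm diameter, 30 mm long with flat ends, its axis along the box's y; easiest pinched on its flat ends, from above. It stands 115 mm from the pivot, plus however far the bat is pulled out
- toggle (a joint): angle of the bat: 0 = RUN (bat leaning 0.45 rad away from the robot's side, to the box's +x), 0.9 = OFF (leaning 0.45 rad to the box's -x, towards the robot's side), so lean from vertical towards +x = 0.45 - value. It can swing only while the bat is pulled out; it stays where it is left
- bat (a joint): how far the bat is pulled out along its own length (m): 0 = sprung fully home in its lock, 0.018 = stop. It takes 6 N to start and 12 N at the stop, and springs back when let go. The lock is cleared only beyond 0.012; between the two locks it rides on the gate and so cannot go home
- rig: aluminium sub-plate of the rig, 165 x 370 x 12 mm, fixed to the table, carrying the four lower halves in a row along its y, 80 mm apart; origin at the centre of its underside
- cap_a: smallest loose bearing cap (upper half), steel, on its split face: 80 mm long (x), 36 mm wide along the bore (y), crown 26 mm high plus 4 mm oil boss, half-round bore of 14 mm radius along y, 16 mm high feet. Origin at the centre of its split underside, z up; a half turn changes nothing. Crown solid from 14 to 26 mm up: pinch it there across the 36 mm. May be absent
- cap_b: second smallest loose bearing cap (upper half), steel, on its split face: 94 mm long (x), 36 mm wide along the bore (y), crown 31 mm high plus 4 mm oil boss, half-round bore of 19 mm radius along y, 16 mm high feet. Origin at the centre of its split underside, z up; a half turn changes nothing. Crown solid from 19 to 31 mm up: pinch it there across the 36 mm. May be absent
- cap_c: second largest loose bearing cap (upper half), steel, on its split face: 108 mm long (x), 36 mm wide along the bore (y), crown 36 mm high plus 4 mm oil boss, half-round bore of 24 mm radius along y, 16 mm high feet. Origin at the centre of its split underside, z up; a half turn changes nothing. Crown solid from 24 to 36 mm up: pinch it there across the 36 mm. May be absent
- cap_d: largest loose bearing cap (upper half), steel, on its split face: 122 mm long (x), 36 mm wide along the bore (y), crown 41 mm high plus 4 mm oil boss, half-round bore of 29 mm radius along y, 16 mm high feet. Origin at the centre of its split underside, z up; a half turn changes nothing. Crown solid from 29 to 41 mm up: pinch it there across the 36 mm. May be absent
- lower_a: smallest lower bearing half, steel, fixed on the rig; made with cap_a (14 mm bore radius, 80 mm long). Origin at the centre of its underside, x along its length, y along the bore; split face 40 mm above it. Sloping registers 11 mm high at both ends and four corners leave the cap 1.5 mm play a side at the foot, 4 mm more at the top; the middle of each bore face is open for fingers
- lower_b: second smallest lower bearing half, steel, fixed on the rig; made with cap_b (19 mm bore radius, 94 mm long). Origin at the centre of its underside, x along its length, y along the bore; split face 40 mm above it. Sloping registers 11 mm high at both ends and four corners leave the cap 1.5 mm play a side at the foot, 4 mm more at the top; the middle of each bore face is open for fingers
- lower_c: second largest lower bearing half, steel, fixed on the rig; made with cap_c (24 mm bore radius, 108 mm long). Origin at the centre of its underside, x along its length, y along the bore; split face 40 mm above it. Sloping registers 11 mm high at both ends and four corners leave the cap 1.5 mm play a side at the foot, 4 mm more at the top; the middle of each bore face is open for fingers
- lower_d: largest lower bearing half, steel, fixed on the rig; made with cap_d (29 mm bore radius, 122 mm long). Origin at the centre of its underside, x along its length, y along the bore; split face 40 mm above it. Sloping registers 11 mm high at both ends and four corners leave the cap 1.5 mm play a side at the foot, 4 mm more at the top; the middle of each bore face is open for fingers
- spool: bystander: red anodised spool, 52 mm across, 64 mm tall; origin at the centre of its underside
- flange: bystander: aluminium flange ring, 64 mm across, 22 mm high; origin at the centre of its underside
- dome: bystander: yellow dome, 72 mm across, 53 mm high; origin at the centre of its underside
- bracket: bystander: aluminium angle bracket, 60 x 50 x 56 mm; origin at the centre of its underside
- hub: bystander: steel stepped hub, 68 mm across, 70 mm tall; origin at the centre of its underside
- bushing: bystander: brass bushing, 44 mm across, 50 mm tall; origin at the centre of its underside
- gauge_block: bystander: dark steel block, 70 x 40 x 40 mm; origin at the centre of its underside

How it is judged (in metres and radians):
On the way, in this order (a step that is already met when the one before it is completed fails the run):
1. the toggle is at OFF and the bat sprung home in its lock (value of joint toggle above 0.82 rad and value of joint bat below 0.004 m), for 0.2 s.
2. every cap present is seated on its own lower half, the toggle still locked at OFF (all of step 1 and z of cap_a in the frame of lower_a between 0.037 and 0.0425 m and horizontal distance between cap_a and lower_a below 0.005 m and angle between the x axis of cap_a and the x axis of lower_a, either way round below 0.12 rad and angle between each of cap_a, cap_b, cap_c, cap_d's own z axis and vertical below 0.06 rad and linear speed of each of cap_a, cap_b, cap_c, cap_d below 0.02 m/s and z of cap_b in the frame of lower_b between 0.037 and 0.0425 m and horizontal distance between cap_b and lower_b below 0.005 m and angle between the x axis of cap_b and the x axis of lower_b, either way round below 0.12 rad and z of cap_c in the frame of lower_c between 0.037 and 0.0425 m and horizontal distance between cap_c and lower_c below 0.005 m and angle between the x axis of cap_c and the x axis of lower_c, either way round below 0.12 rad and z of cap_d in the frame of lower_d between 0.037 and 0.0425 m and horizontal distance between cap_d and lower_d below 0.005 m and angle between the x axis of cap_d and the x axis of lower_d, either way round below 0.12 rad), for 0.2 s.
3. the toggle is back at RUN and the bat sprung home in its lock (value of joint toggle below 0.08 rad and value of joint bat below 0.004 m), for 0.2 s.
At the end, for the whole second after the job is handed in: toggle within 0.08 rad of RUN with the bat within 4 mm of home; every cap present on its own lower half, its split face within 3 mm below and 2.5 mm above the half's, centres within 5 mm, lengths aligned within 0.12 rad (either way round), upright within 0.06 rad and at rest (all of step 3 and z of cap_a in the frame of lower_a between 0.037 and 0.0425 m and horizontal distance between cap_a and lower_a below 0.005 m and angle between the x axis of cap_a and the x axis of lower_a, either way round below 0.12 rad and angle between each of cap_a, cap_b, cap_c, cap_d's own z axis and vertical below 0.06 rad and linear speed of each of cap_a, cap_b, cap_c, cap_d below 0.02 m/s and z of cap_b in the frame of lower_b between 0.037 and 0.0425 m and horizontal distance between cap_b and lower_b below 0.005 m and angle between the x axis of cap_b and the x axis of lower_b, either way round below 0.12 rad and z of cap_c in the frame of lower_c between 0.037 and 0.0425 m and horizontal distance between cap_c and lower_c below 0.005 m and angle between the x axis of cap_c and the x axis of lower_c, either way round below 0.12 rad and z of cap_d in the frame of lower_d between 0.037 and 0.0425 m and horizontal distance between cap_d and lower_d below 0.005 m and angle between the x axis of cap_d and the x axis of lower_d, either way round below 0.12 rad); the robot touches nothing.
It fails at once if a cap is touched by the gripper while the toggle is not at OFF (value of joint toggle below 0.8 rad and (contact force between the fingers and cap_a above 0.5 N or contact force between the fingers and cap_b above 0.5 N or contact force between the fingers and cap_c above 0.5 N or contact force between the fingers and cap_d above 0.5 N)).
It fails at once if a bystander sample is shoved more than 5 cm from its place (distance of any of spool, flange, dome, bracket, hub, bushing, gauge_block from where it was at the start of the episode above 0.05 m).
Of cap_a, cap_b, cap_c, cap_d only 3 to 4 are there at a start; the rules pass over those that are not, and their reading is None.
At some moment in a run one of cap_a, cap_b, cap_c, cap_d may be knocked a few centimetres aside while the robot is not near it.
Once in a run the grip may slacken for a moment while it holds something.
It also fails if it takes over 210 s, if anything falls off the work surface, if the arm or the gripper's body presses on something with over 40 N, if the wrist force passes 120 N, or if a joint passes its speed limit or range.

ROBOT

A 6-joint arm with a two-finger parallel gripper is mounted at the origin on the work surface. World frame = base frame: x ahead of the robot, y to its left, z up, the work surface at z = 0. Lengths are in mm, angles in degrees, forces in N, time in s.
With the tool pointing down it reaches from about 350 to 850 mm from the base axis. Payload 8.1 kg.
Tool frame: the origin (TCP) lies at the very end of the fingers, on their centre line; the grasp point (between the pads) lies 19 mm behind it; z points along the fingers, y is the line along which they close (so a half turn about z gives the same grasp; the last joint's range is limited). The gripper opens to 85 mm and grips with 20 to 120 N. Pads are 22 mm wide; open, the fingers measure 114 mm over their backs; the gripper's body (76 mm by 85 mm) begins 54 mm behind the grasp point. The pads swing forward as they close: fully open they stand 13 mm farther back than shut.
Start: joints at [-74.45, 7.471, 85.268, -0, 87.261, -4.893], TCP at [209.587, -562.209, 231.292] pointing down, gripper open.
Joint ranges: [-169.43, 169.43], [-51.17, 129.36], [1.28, 143.12], [-76.62, 256.62], [0, 156.53], [-152.29, 152.29]. Speed limits (degrees/s): [136.94, 136.94, 159.86, 180, 180, 180].

INTERFACE

Orientations are given as [roll, pitch, yaw] about the fixed x, y, z axes, in that order (R = Rz(yaw) Ry(pitch) Rx(roll)).
In Python, from bench import * gives the robot as it stands.
- The arm moves only by the tool play_rows, never from a script. Its argument "increments" is a list of rows, each a list of 3 entries, a list of its own where there are three numbers: the gripper's target within -1 to 1 (fully open at 1, half-way at 0, shut at -1), then the shift along the tool's x, y, z in mm, then the turn about the tool's z in rad. A call has 1 to 12 rows; each row shifts and turns the commanded pose from where the row before left it, along the tool's axes as they then stand; what a row does not reach is not made up. A row lasts 1/12 s, in which the tool goes at most 41.7 mm and 7.16 degrees, less where a joint would pass 70% of its speed; a pose out of reach is approached as far as the arm can. A call is refused whole if a number of a shift passes 41.7 or a number of a turn 0.125, either way. A call with a gripper value outside its range is refused whole. The fingers move at their own pace and stop on an object; "force" is the grip in N (left out, the last holds). Time passes only in rows, so rows that do not move let the fingers close. It gives the time, the measured TCP pose, the force, the opening and the grip force at its end, in the units of the state.
- sense(): the state, without advancing time (a new reading comes with each control period).
- snapshot(name): name is "side" or "top" or "wrist"; returns a dict with "color" (400x640x3 uint8, red, green, blue), "intrinsics" (3x3 intrinsics, pixels), "k1" (the pictures are not rectified: a ray, as slopes to the right and down, at radius r is drawn at 1 + k1 r^2 times it, then the intrinsics apply), "world_from_camera" (4x4, takes a point from camera to world coordinates). Camera axes: x right, y down, z forward; pixel columns grow to the right and rows downward; lengths in mm; the calibration is good to about 2 mm. A picture is of the moment at which its call begins. There is no depth.
- hand_in(): hands the job in; it is judged then, once.
Trained networks look in a picture, given as the dict that the camera call returned (one of the last four; its "shot" number tells which), for a name from the list of things; names that differ only in an ending like _2 or _b are one class to them, and where a whole thing is asked for, a point or a joint stands for the part that bears it (a point fixed in the world has none). Each returns a list of dicts, best first, with "p" (0 to 1); they miss things now and then, are a little off and sometimes report something else, mostly with a low value. They report only what shows in the picture. A call takes as long as a camera call.
- find_in(query, picture): "xyz" ([x, y, z] in mm, in the coordinates of the camera as it stood for that picture, good to about 4 mm: the middle of the surface that is visible of it).
- regions_of(query, picture): "mask" (400x640 bool, what is visible of it).
- pinpoint(query, picture): "xyz" ([x, y, z] in mm, in the coordinates of the camera as it stood for that picture, good to about 4 mm: a listed point, or the origin of a listed thing).
The state is a dict: "time": time; "joint_pos": joint angles; "qd": joint speeds; "joint_efforts": joint torques, N m; "tool_pos": TCP position; "tcp_rot": TCP orientation; "ft_force": force on the tool from outside, world axes, zero at the start; "wrist_torque": the same for the moment, N m; "finger_gap": finger opening in mm; "grip_force": force on a finger pad.
Only numpy, scipy, OpenCV 4.12 (cv2) and the standard library are available. Lean on these libraries where they do the work, as an engineer would, in place of code of your own. Each camera call takes 0.05 s, during which the arm holds its last target. There are 200 camera calls.

## Working session

There is one attempt and no reset: what is moved stays moved. The work goes in short steps, Python scripts to look and compute and a tool call to move; the robot and the scene stay as the last step left them, time stands still between calls to the robot, and variables do not carry over. Pictures are saved under pics/ and viewed, at most 14 in all, crops included, and the job is handed in when it is done.

Besides the shell and the picture viewer there is one more tool, called after "Emit:" as a command line: name --argument value ..., lists and objects as JSON in quotes. play_rows: Moves the arm, as the interface text tells. Its arguments: {"type":"object","properties":{"increments":{"type":"array","items":{"type":"array"}},"force":{"type":"number"}},"required":["increments"]}

```bash
mkdir -p pics; ls
cat > h.py <<'E'
from bench import *
import numpy as np, cv2
from scipy.spatial.transform import Rotation as R
def snap(n,f=None):
    s=snapshot(n)
    if f: cv2.imwrite('pics/'+f+'.png',s['color'][:,:,::-1])
    return s
def w(s,p):
    T=np.array(s['world_from_camera']); return (T@np.append(p,1))[:3]
def pp(s,names,fn=pinpoint,k=3):
    for n in names:
        print(n,[(np.round(w(s,d['xyz'])).tolist(),round(d['p'],2)) for d in fn(n,s)[:k]])
def ray(s,px,z):
    K=np.array(s['intrinsics']);T=np.array(s['world_from_camera'])
    u=(np.array(px,float)-K[:2,2])/[K[0,0],K[1,1]]
    v=u.copy()
    for _ in range(20): v=u/(1+s['k1']*(v@v))
    d=T[:3,:3]@np.append(v,1); o=T[:3,3]
    return o+d*(z-o[2])/d[2]
def proj(s,P):
    K=np.array(s['intrinsics']);T=np.linalg.inv(np.array(s['world_from_camera']))
    c=T[:3,:3]@np.array(P,float)+T[:3,3]; v=c[:2]/c[2]; v=v*(1+s['k1']*(v@v))
    return v*[K[0,0],K[1,1]]+K[:2,2]
E
python3 - <<'E'
from h import *
t=snap('top','top1');s=snap('side','side1')
N=['station','pivot','knob','rig','cap_a','cap_b','cap_c','cap_d','lower_a','lower_b','lower_c','lower_d','spool','flange','dome','bracket','hub','bushing','gauge_block']
print('TOP');pp(t,N,k=4);print('SIDE');pp(s,N,k=4)
print(sense())
E
```

```text
pics
TOP
station [([513.0, 330.0, 1.0], 0.76), ([372.0, -288.0, -1.0], 0.21)]
pivot [([632.0, 107.0, 8.0], 0.47)]
knob [([562.0, 339.0, 151.0], 0.47)]
rig [([625.0, -15.0, 1.0], 0.61)]
cap_a [([497.0, -376.0, -6.0], 0.94), ([446.0, 128.0, -5.0], 0.78), ([448.0, -117.0, -3.0], 0.71), ([369.0, -290.0, -4.0], 0.56)]
cap_b [([497.0, -376.0, -6.0], 0.94), ([446.0, 128.0, -5.0], 0.78), ([448.0, -117.0, -3.0], 0.71), ([369.0, -290.0, -4.0], 0.56)]
cap_c [([497.0, -376.0, -6.0], 0.94), ([446.0, 128.0, -5.0], 0.78), ([448.0, -117.0, -3.0], 0.71), ([369.0, -290.0, -4.0], 0.56)]
cap_d [([497.0, -376.0, -6.0], 0.94), ([446.0, 128.0, -5.0], 0.78), ([448.0, -117.0, -3.0], 0.71), ([369.0, -290.0, -4.0], 0.56)]
lower_a [([624.0, -58.0, 18.0], 0.85), ([631.0, 106.0, 9.0], 0.75), ([627.0, -132.0, 12.0], 0.7), ([627.0, 23.0, 10.0], 0.69)]
lower_b [([624.0, -58.0, 18.0], 0.85), ([631.0, 106.0, 9.0], 0.75), ([627.0, -132.0, 12.0], 0.7), ([627.0, 23.0, 10.0], 0.69)]
lower_c [([624.0, -58.0, 18.0], 0.85), ([631.0, 106.0, 9.0], 0.75), ([627.0, -132.0, 12.0], 0.7), ([627.0, 23.0, 10.0], 0.69)]
lower_d [([624
[... 2240 characters left out ...]
 0.85)]
{'time': 2.0, 'joint_pos': array([-7.44487893e+01,  7.47176479e+00,  8.52672917e+01,  1.88295915e-04,
        8.72630752e+01, -4.89393043e+00]), 'qd': array([ 0.07853093, -0.0222052 , -0.06057548,  0.00575933,  0.01185769,
       -0.08696202]), 'joint_efforts': array([-3.34475289e-04, -5.69303906e+01, -5.00850677e+01, -1.34508086e-04,
        1.25287581e-03, -5.32322645e-06]), 'tool_pos': array([ 209.59867295, -562.19534055,  231.29085412]), 'tcp_rot': array([-1.79997892e+02, -3.69248087e-04,  2.04451321e+01]), 'ft_force': array([ 0.17162098, -0.60776554, -0.08647198]), 'wrist_torque': array([-0.0103956 ,  0.02190101, -0.01391589]), 'grip_force': 0.0, 'finger_gap': 85.19696895872913}
```

View pics/top1.png

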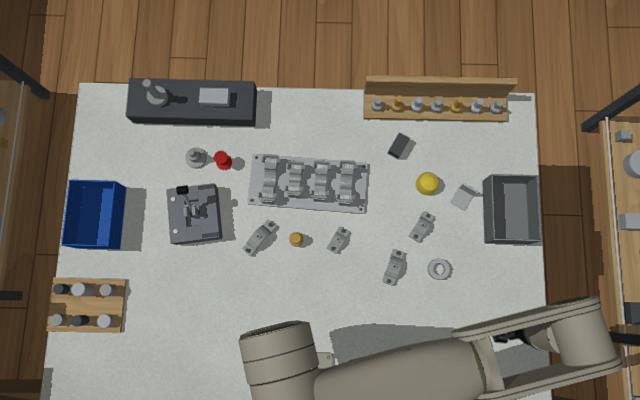

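View pics/side1.png

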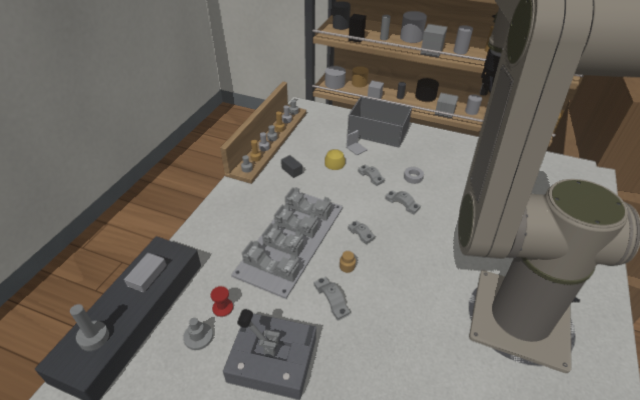

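The top view shows four loose caps at px (260,238), (339,240), (421,227) and (396,267), and the control box at (194,213). The knob is at (182,190). I'll move above the box.

Emit:
play_rows --increments '[[1, [22.9, -26.3, -3.7], 0], [1, [22.9, -26.3, -3.7], 0], [1, [22.9, -26.3, -3.7], 0], [1, [22.9, -26.3, -3.7], 0], [1, [22.9, -26.3, -3.7], 0], [1, [22.9, -26.3, -3.7], 0], [1, [22.9, -26.3, -3.7], 0], [1, [22.9, -26.3, -3.7], 0], [1, [22.9, -26.3, -3.7], 0], [1, [22.9, -26.3, -3.7], 0], [1, [22.9, -26.3, -3.7], 0], [1, [22.9, -26.3, -3.7], 0]]'

```text
time: 3.0
tool_pos: [357.1, -169.0, 276.2]
tcp_rot: [180.0, -0.0, 20.4]
ft_force: [0.8, 0.5, 1.1]
finger_gap: 85.3
grip_force: 0.0
```

Emit:
play_rows --increments '[[1, [22.9, -26.3, -3.7], 0], [1, [22.9, -26.3, -3.7], 0], [1, [22.9, -26.3, -3.7], 0], [1, [22.9, -26.3, -3.7], 0], [1, [22.9, -26.3, -3.7], 0], [1, [22.9, -26.3, -3.7], 0], [1, [22.9, -26.3, -3.7], 0], [1, [22.9, -26.3, -3.7], 0], [1, [22.9, -26.3, -3.7], 0], [1, [22.9, -26.3, -3.7], 0], [1, [22.9, -26.3, -3.7], 0], [1, [22.9, -26.3, -3.7], 0]]'

```text
time: 4.0
tool_pos: [504.4, 223.1, 320.3]
tcp_rot: [180.0, -0.0, 20.5]
ft_force: [0.8, -1.2, 0.3]
finger_gap: 85.5
grip_force: 0.0
```

Emit:
play_rows --increments '[[1, [22.9, -26.3, -3.7], 0], [1, [22.9, -26.3, -3.7], 0], [1, [22.9, -26.3, -3.7], 0], [1, [0, 0, 0], 0], [1, [0, 0, 0], 0]]'

```text
time: 4.42
tool_pos: [540.8, 320.7, 329.7]
tcp_rot: [180.0, 0.1, 20.6]
ft_force: [-0.6, -0.3, 0.3]
finger_gap: 85.3
grip_force: 0.0
```

Run:
```python
from h import *
s=snap('wrist','w1')
st=sense(); print(st['tool_pos'],st['tcp_rot'],s['world_from_camera'])
pp(s,['station','pivot','knob'])
t=snap('top'); pp(t,['knob'])
```

```text
[540.77479786 319.49180385 330.40758812] [1.79974909e+02 7.79184344e-02 2.05100320e+01] [[ 3.51012953e-01 -9.01222127e-01 -2.54142842e-01  6.03540980e+02]
 [-9.36370203e-01 -3.38087795e-01 -9.43794781e-02  3.45186019e+02]
 [-8.65719002e-04  2.71100204e-01 -9.62550741e-01  4.73473790e+02]
 [ 0.00000000e+00  0.00000000e+00  0.00000000e+00  1.00000000e+00]]
station [([513.0, 330.0, 3.0], 0.77)]
pivot [([515.0, 332.0, 55.0], 0.68)]
knob [([562.0, 336.0, 156.0], 0.63), ([621.0, -14.0, 0.0], 0.39)]
knob [([628.0, 23.0, 12.0], 0.6), ([564.0, 335.0, 151.0], 0.51), ([509.0, 330.0, 49.0], 0.45)]
```

View pics/w1.png

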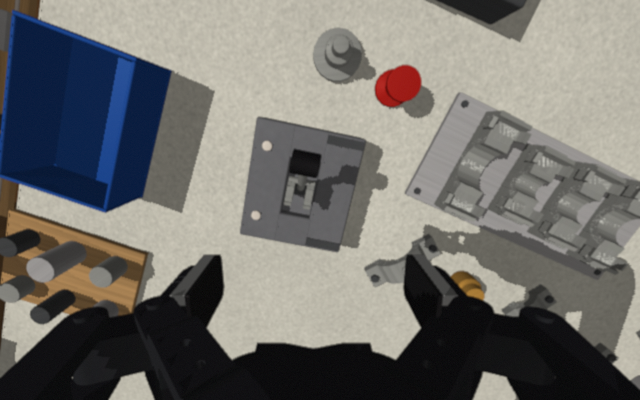

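The wrist view shows the box with top corners near (258,118), (367,140), (338,251) and (241,235). The black knob is at (305,162) and its axis runs along the box's edge.

```bash
cat >> h.py <<'E'
def go(target,st=None,yaw=None):
    "tool-axis shift to world target at present yaw; turn to yaw"
    st=st or sense(); p=np.array(st['tool_pos']); psi=np.radians(st['tcp_rot'][2])
    d=np.array(target)-p; c,s=np.cos(psi),np.sin(psi)
    v=np.array([d[0]*c+d[1]*s, d[0]*s-d[1]*c, -d[2]])
    print('shift',v.round(1),'rows>=',np.ceil(np.linalg.norm(v)/40),end=' ')
    if yaw is not None: print('turn',round(-np.radians((yaw-st['tcp_rot'][2]+90)%180-90),3),end='')
    print()
E
python3 - <<'E'
from h import *
s=snap('wrist')
P=[ray(s,p,55)[:2] for p in [(258,118),(367,140),(338,251),(241,235)]]
print(np.round(P,1), np.mean(P,0))
for a,b in ((1,0),(2,3)):
    d=P[b]-P[a]; print('y',np.linalg.norm(d),np.degrees(np.arctan2(-d[0],d[1])))
for a,b in ((3,0),(2,1)):
    d=P[b]-P[a]; print('x',np.linalg.norm(d),np.degrees(np.arctan2(d[1],d[0])))
m=regions_of('knob',s); 
for x in m[:2]:
    r=cv2.minAreaRect(np.argwhere(x['mask'])[:,::-1].astype(np.float32)); print(x['p'],r,ray(s,r[0],160))
pp(s,['knob','station','pivot'])
E
```

```text
[[582.8 413.5]
 [606.9 266.3]
 [441.8 243.2]
 [415.7 387. ]] [511.7912097 327.5046919]
y 149.21397569524936 9.273245300199337
y 146.1430911554538 10.286143364718448
x 169.26922678221433 9.018783267854523
x 166.72846759970795 7.9516405875610126
0.58 ((300.65386962890625, 169.2307586669922), (30.39800262451172, 40.20380783081055), 11.309932708740234) [554.41365154 338.4573804  160.        ]
knob [([561.0, 335.0, 155.0], 0.87)]
station [([516.0, 332.0, 0.0], 0.91)]
pivot [([511.0, 331.0, 54.0], 0.67), ([623.0, -58.0, 15.0], 0.22)]
```

Run:
```python
from h import *
go([560.5,338,225],yaw=9.2); go([560.5,338,135])
```

```text
shift [ 25.1 -11.2 106.5] rows>= 3.0 turn 0.196
shift [ 25.1 -11.2 196.5] rows>= 5.0
```

Emit:
play_rows --increments '[[1, [8.4, -3.7, 35.5], 0], [1, [8.4, -3.7, 35.5], 0], [1, [8.3, -3.8, 35.5], 0], [1, [0, 0, 0], 0.098], [1, [0, 0, 0], 0.098], [1, [0, 0, 0], 0], [1, [0, 0, 0], 0]]'

```text
time: 5.55
tool_pos: [560.7, 338.4, 225.0]
tcp_rot: [-180.0, -0.0, 9.4]
ft_force: [0.2, 0.4, 0.1]
finger_gap: 85.5
grip_force: 0.0
```

Run:
```python
from h import *
s=snap('wrist','w2')
pp(s,['knob'])
for x in regions_of('knob',s)[:1]:
    r=cv2.minAreaRect(np.argwhere(x['mask'])[:,::-1].astype(np.float32)); print(x['p'],r)
print(proj(s,[560.5,338,153.5]))
go([560.5,338,134.5],yaw=9.2)
```

```text
knob [([563.0, 337.0, 156.0], 0.95)]
0.84 ((313.5, 216.0), (36.0, 43.0), 90.0)
[314.97348877 215.80855988]
shift [-0.5  0.4 91.2] rows>= 3.0 turn 0.003
```

View pics/w2.png

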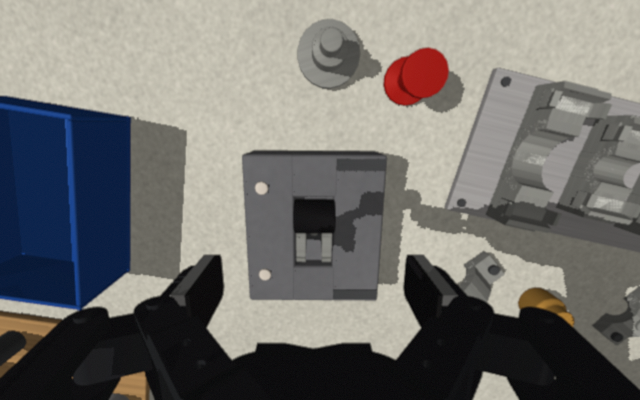

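The knob sits at (314,216), square to the tool and where I predicted it. I'll descend and pinch it.

Emit:
play_rows --increments '[[1, [0, 0, 30], 0], [1, [0, 0, 30], 0], [1, [0, 0, 20], 0], [1, [0, 0, 11], 0], [1, [0, 0, 0], 0], [-1, [0, 0, 0], 0], [-1, [0, 0, 0], 0], [-1, [0, 0, 0], 0], [-1, [0, 0, 0], 0], [-1, [0, 0, 0], 0], [-1, [0, 0, 0], 0], [-1, [0, 0, 0], 0]]' --force 70

```text
time: 6.7
tool_pos: [561.6, 338.7, 135.5]
tcp_rot: [-180.0, -0.2, 9.2]
ft_force: [0.7, -0.5, 5.7]
finger_gap: 29.1
grip_force: 69.8
```

Emit:
play_rows --increments '[[-1, [0, 0, 0], 0], [-1, [0, 0, 0], 0], [-1, [0, 0, 0], 0], [-1, [0, 0, 0], 0], [-1, [0, 0, 0], 0]]'

```text
time: 7.12
tool_pos: [561.6, 338.7, 135.5]
tcp_rot: [-180.0, -0.2, 9.2]
ft_force: [1.4, -1.4, 6.7]
finger_gap: 28.9
grip_force: 69.8
```

Emit:
play_rows --increments '[[-1, [2.4, 0, -5], 0], [-1, [2.4, 0, -5], 0], [-1, [2.4, 0, -5], 0], [-1, [0, 0, 0], 0], [-1, [0, 0, 0], 0], [-1, [0, 0, 0], 0]]'

```text
time: 7.62
tool_pos: [566.9, 339.4, 147.5]
tcp_rot: [180.0, 0.1, 9.2]
ft_force: [-1.7, 1.4, -11.5]
finger_gap: 29.1
grip_force: 69.9
```

Emit:
play_rows --increments '[[-1, [1.2, 0, -2.5], 0], [-1, [0, 0, 0], 0], [-1, [0, 0, 0], 0], [-1, [0, 0, 0], 0]]'

```text
time: 7.95
tool_pos: [568.4, 339.6, 150.8]
tcp_rot: [180.0, 0.1, 9.2]
ft_force: [-3.5, 1.0, -12.4]
finger_gap: 29.2
grip_force: 69.9
```

Emit:
play_rows --increments '[[-1, [-9.0, 0, -3.8], 0], [-1, [-9.3, 0, -3.4], 0], [-1, [-9.5, 0, -2.5], 0], [-1, [-9.75, 0, -1.9], 0], [-1, [-9.8, 0, -1.1], 0], [-1, [-9.85, 0, -0.4], 0], [-1, [-9.85, 0, 0.4], 0], [-1, [0, 0, 0], 0], [-1, [0, 0, 0], 0]]'

```text
time: 8.7
tool_pos: [503.0, 328.9, 165.1]
tcp_rot: [-180.0, -0.1, 9.2]
ft_force: [3.2, -0.3, -12.5]
finger_gap: 28.7
grip_force: 69.8
```

Emit:
play_rows --increments '[[-1, [-9.8, 0, 1.1], 0], [-1, [-9.75, 0, 1.9], 0], [-1, [-9.5, 0, 2.5], 0], [-1, [-9.3, 0, 3.4], 0], [-1, [-9.0, 0, 3.8], 0], [-1, [-1, 0, 0.5], 0], [-1, [0, 0, 0], 0], [-1, [0, 0, 0], 0], [-1, [0, 0, 0], 0]]'

```text
time: 9.45
tool_pos: [456.8, 321.6, 152.3]
tcp_rot: [-180.0, -0.2, 9.2]
ft_force: [6.1, 0.9, -9.0]
finger_gap: 28.5
grip_force: 69.6
```

Emit:
play_rows --increments '[[-1, [2, 0, 5], 0], [-1, [2, 0, 5], 0], [-1, [2, 0, 5], 0], [-1, [1, 0, 3], 0], [-1, [0, 0, 0], 0], [-1, [0, 0, 0], 0], [-1, [0, 0, 0], 0]]'

```text
time: 10.03
tool_pos: [460.4, 323.2, 137.8]
tcp_rot: [-179.9, 0.1, 9.3]
ft_force: [-28.4, -8.6, 32.5]
finger_gap: 28.5
grip_force: 77.9
```

Emit:
play_rows --increments '[[-1, [-1.5, 0, -1], 0], [-1, [0, 0, 0], 0], [1, [0, 0, 0], 0], [1, [0, 0, 0], 0], [1, [0, 0, 0], 0], [1, [0, 0, 0], 0], [1, [0, 0, 0], 0], [1, [0, 0, 0], 0], [1, [0, 0, -35], 0], [1, [0, 0, -35], 0], [1, [0, 0, -30], 0], [1, [0, 0, 0], 0]]'

```text
time: 11.03
tool_pos: [463.3, 323.8, 241.7]
tcp_rot: [-179.8, -0.6, 9.2]
ft_force: [0.2, 0.5, 1.2]
finger_gap: 85.2
grip_force: 0.0
```

Run:
```python
from h import *
s=snap('wrist','w3');sd=snap('side');tp=snap('top')
for q in (s,sd,tp): pp(q,['knob'])
def kn(l,r): 
    c,n=np.cos(np.radians(9.2)),np.sin(np.radians(9.2)); x=r*np.sin(l); return [511+x*c,330+x*n,50+r*np.cos(l)]
for l,r in((-.45,115),(-.45,131),(-.35,131)): print(l,r,proj(s,kn(l,r)),proj(sd,kn(l,r)))
for q in (s,sd):
  for x in regions_of('knob',q)[:1]:
    r=cv2.minAreaRect(np.argwhere(x['mask'])[:,::-1].astype(np.float32)); print(x['p'],r)
c=sd['color'][290:400,200:340]; cv2.imwrite('pics/c3.png',np.hstack([cv2.resize(c,(509,400),interpolation=2)[:,:,::-1], s['color'][100:400,180:460][:,:,::-1][:, :].repeat(1,0) if 0 else cv2.resize(s['color'][100:400,200:425],(291,400))[:,:,::-1]]))
```

```text
knob [([463.0, 320.0, 157.0], 0.83)]
knob [([466.0, 321.0, 157.0], 0.55), ([447.0, -117.0, -3.0], 0.48)]
knob [([462.0, 320.0, 147.0], 0.49)]
-0.45 115 [316.79413997 212.76794747] [292.07158394 327.80272264]
-0.45 131 [316.89041722 226.87678062] [295.21396579 324.63571109]
-0.35 131 [316.9827167  213.48565721] [289.33342472 322.03728561]
0.56 ((315.0, 185.0), (86.0, 40.0), 90.0)
0.57 ((286.456787109375, 335.0594482421875), (13.748513221740723, 35.584388732910156), 36.02737808227539)
```

View pics/c3.png

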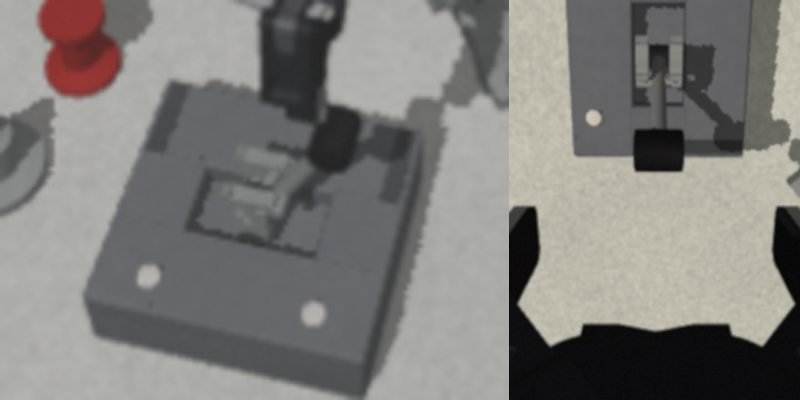

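The knob is at px (316,212) in the wrist view and (292,328) in the side view. Both match OFF and home to within about 1 px. Next, a view over the rig.

Run:
```python
from h import *
go([600,0,380])
```

```text
shift [  87.  340. -148.] rows>= 10.0
```

Emit:
play_rows --increments '[[1, [8.7, 34, -14.8], 0], [1, [8.7, 34, -14.8], 0], [1, [8.7, 34, -14.8], 0], [1, [8.7, 34, -14.8], 0], [1, [8.7, 34, -14.8], 0], [1, [8.7, 34, -14.8], 0], [1, [8.7, 34, -14.8], 0], [1, [8.7, 34, -14.8], 0], [1, [8.7, 34, -14.8], 0], [1, [8.7, 34, -14.8], 0], [1, [0, 0, 0], 0], [1, [0, 0, 0], 0]]'

```text
time: 12.43
tool_pos: [601.3, -1.5, 381.5]
tcp_rot: [-180.0, 0.0, 9.0]
ft_force: [0.7, 1.2, -0.8]
finger_gap: 85.4
grip_force: 0.0
```

Run:
```python
from h import *
s=snap('wrist','w4')
def meas(s,q,z,k=6):
    for x in regions_of(q,s)[:k]:
        pts=cv2.findContours(x['mask'].astype(np.uint8),0,1)[0]; pts=max(pts,key=len)[:,0]
        P=np.array([ray(s,p,z)[:2] for p in pts],np.float32)
        (c,sz,a)=cv2.minAreaRect(P)
        if sz[0]<sz[1]: a+=90; sz=sz[::-1]
        print(q,round(x['p'],2),'px',pts.mean(0).round(),'c',np.round(c),'sz',np.round(sz),'ang',round((a+90)%180-90,1))
meas(s,'cap_a',8); meas(s,'lower_a',52)
pp(s,['cap_a','lower_a','rig'],k=6)
t=snap('top'); meas(t,'cap_a',8)
```

```text
cap_a 0.94 px [230. 236.] c [444. 128.] sz [125.  41.] ang -38.9
cap_a 0.9 px [362. 256.] c [ 443. -118.] sz [83. 46.] ang -28.4
cap_a 0.82 px [507. 253.] c [ 491. -382.] sz [95. 62.] ang -30.1
lower_a 0.94 px [352. 155.] c [626. -58.] sz [124.  58.] ang -3.3
lower_a 0.77 px [402. 164.] c [ 621. -139.] sz [138.  61.] ang -3.2
lower_a 0.76 px [301. 144.] c [630.  23.] sz [112.  60.] ang -2.8
lower_a 0.32 px [507. 252.] c [ 507. -348.] sz [88. 54.] ang -28.5
cap_a [([444.0, -117.0, 3.0], 0.95), ([448.0, 126.0, 3.0], 0.72), ([495.0, -371.0, -2.0], 0.71), ([627.0, 106.0, 12.0], 0.56)]
lower_a [([626.0, -53.0, 19.0], 0.86), ([623.0, -131.0, 13.0], 0.68), ([629.0, 20.0, 11.0], 0.6), ([629.0, 106.0, 12.0], 0.56)]
rig [([622.0, -18.0, 2.0], 0.89)]
cap_a 0.81 px [337. 239.] c [ 445. -115.] sz [81. 37.] ang -29.4
cap_a 0.68 px [393. 267.] c [ 365. -286.] sz [112.  41.] ang -20.3
cap_a 0.67 px [420. 226.] c [ 494. -372.] sz [96. 37.] ang -31.5
```

View pics/w4.png

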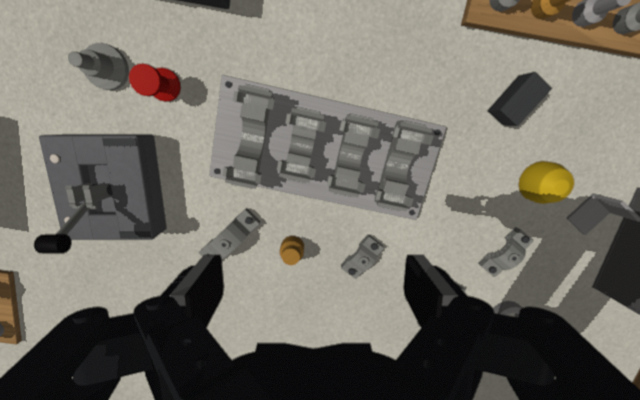

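The wrist view shows the four lower halves at px (250,135), (302,145), (352,155) and (405,163). By length they are d, a, b, c from left to right. The caps are D at (232,233), A at (363,256), B at (505,252), and C, which is mostly hidden. D goes first.

```bash
cat >> h.py <<'E'
def meas(s,q,z,k=6,near=None):
    for x in regions_of(q,s)[:k]:
        pts=cv2.findContours(x['mask'].astype(np.uint8),0,1)[0]; pts=max(pts,key=len)[:,0]
        P=np.array([ray(s,p,z)[:2] for p in pts],np.float32)
        (c,sz,a)=cv2.minAreaRect(P)
        if sz[0]<sz[1]: a+=90; sz=sz[::-1]
        if near is None or np.hypot(*(np.array(c)-near))<90:
            print(q,round(x['p'],2),'px',pts.mean(0).round(),'c',np.round(c),'sz',np.round(sz),'ang',round((a+90)%180-90,1))
E
python3 - <<'E'
from h import *
go([446,128,170],yaw=-39)
E
```

```text
shift [-131.9 -149.8  211.4] rows>= 8.0 turn 0.843
```

Emit:
play_rows --increments '[[1, [-16.5, -18.7, 26.4], 0], [1, [-16.5, -18.7, 26.4], 0], [1, [-16.5, -18.7, 26.4], 0], [1, [-16.5, -18.7, 26.4], 0], [1, [-16.5, -18.7, 26.4], 0], [1, [-16.5, -18.7, 26.4], 0], [1, [-16.5, -18.7, 26.4], 0], [1, [-16.5, -18.7, 26.4], 0], [1, [0, 0, 0], 0.12], [1, [0, 0, 0], 0.12], [1, [0, 0, 0], 0.12], [1, [0, 0, 0], 0.12]]'

```text
time: 13.83
tool_pos: [445.9, 127.6, 170.4]
tcp_rot: [-180.0, -0.0, -18.6]
ft_force: [0.2, -0.7, 0.1]
finger_gap: 85.3
grip_force: 0.0
```

Emit:
play_rows --increments '[[1, [0, 0, 0], 0.12], [1, [0, 0, 0], 0.12], [1, [0, 0, 0], 0.12], [1, [0, 0, 0], 0], [1, [0, 0, 0], 0]]'

```text
time: 14.25
tool_pos: [446.2, 127.3, 170.5]
tcp_rot: [-180.0, -0.0, -38.7]
ft_force: [-0.4, 0.2, -0.2]
finger_gap: 85.2
grip_force: 0.0
```

Run:
```python
from h import *
s=snap('wrist','w5')
pp(s,['cap_d'])
meas(s,'cap_d',8); meas(s,'cap_d',20)
print(sense()['tool_pos'],sense()['tcp_rot'],sense()['joint_pos'])
```

```text
cap_d [([445.0, -119.0, 0.0], 0.82), ([447.0, 122.0, 2.0], 0.75), ([628.0, 103.0, 14.0], 0.68)]
cap_d 0.79 px [529.  34.] c [ 434. -116.] sz [63. 55.] ang -31.0
cap_d 0.59 px [312. 189.] c [444. 130.] sz [127.  42.] ang -39.8
cap_d 0.79 px [529.  34.] c [ 437. -108.] sz [60. 52.] ang -31.0
cap_d 0.59 px [312. 189.] c [446. 128.] sz [122.  40.] ang -39.8
[446.36189311 127.07453595 170.509103  ] [-1.79996222e+02 -1.52732466e-03 -3.87640073e+01] [ 9.55615945e+00 -1.19903237e+01  1.10609270e+02  1.38714361e-03
  8.13772169e+01  1.38319959e+02]
```

View pics/w5.png

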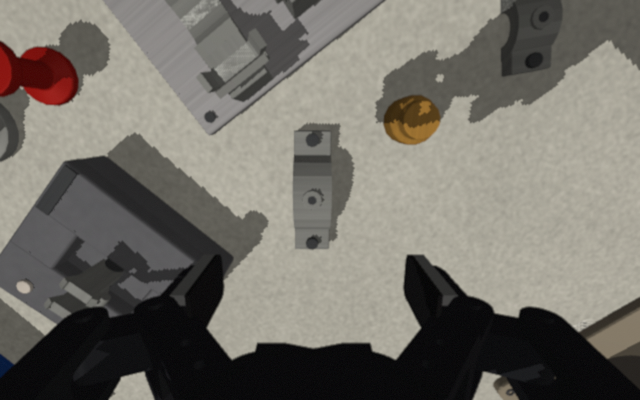

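The cap is upright in the picture, with its boss at (313,199), its ends at y=127 and 249, and its sides at x=294 and 332.

Run:
```python
from h import *
s=snap('wrist')
b=ray(s,(313,199),45); print(b, ray(s,(313,127),16),ray(s,(312.5,249),16),(ray(s,(313,127),16)+ray(s,(312.5,249),16))/2)
go([b[0],b[1],14],yaw=-39.3)
```

```text
[445.32044593 127.80929918  45.        ] [494.63387913  88.1786781   16.        ] [397.30099658 167.14028982  16.        ] [445.96743785 127.65948396  16.        ]
shift [-1.300e+00  1.000e-01  1.565e+02] rows>= 4.0 turn 0.009
```

Emit:
play_rows --increments '[[1, [-1.3, 0, 35], 0], [1, [0, 0, 35], 0], [1, [0, 0, 35], 0], [1, [0, 0, 31], 0], [1, [0, 0, 15], 0], [1, [0, 0, 5], 0], [1, [0, 0, 0], 0], [1, [0, 0, 0], 0], [-1, [0, 0, 0], 0], [-1, [0, 0, 0], 0], [-1, [0, 0, 0], 0], [-1, [0, 0, 0], 0]]' --force 100

```text
time: 15.5
tool_pos: [446.2, 128.0, 15.5]
tcp_rot: [-179.9, -0.1, -38.9]
ft_force: [0.1, 0.5, -0.2]
finger_gap: 38.6
grip_force: 0.0
```

Emit:
play_rows --increments '[[-1, [0, 0, 0], 0], [-1, [0, 0, 0], 0], [-1, [0, 0, 0], 0], [-1, [0, 0, 0], 0]]'

```text
time: 15.83
tool_pos: [446.5, 128.1, 15.9]
tcp_rot: [-179.9, -0.1, -38.9]
ft_force: [-1.1, 0.2, 7.5]
finger_gap: 34.2
grip_force: 100.5
```

Emit:
play_rows --increments '[[-1, [0, 0, -10], 0], [-1, [0, 0, -30], 0], [-1, [0, 0, -40], 0], [-1, [0, 0, -40], 0], [-1, [0, 0, -40], 0], [-1, [0, 0, 0], -0.126], [-1, [0, 0, 0], 0]]'

```text
out of range; nothing moved
```

Run:
```python
from h import *
go([631,104,170],yaw=-3.2); print(sense())
```

```text
shift [ 158.7  -97.1 -154.1] rows>= 7.0 turn -0.623
{'time': 15.8333, 'joint_pos': array([ 9.67042407e+00, -6.18043388e-01,  1.17663274e+02,  9.06426669e-03,
        6.28258618e+01,  1.38578783e+02]), 'qd': array([-0.020184  , -0.05673244,  0.015927  , -0.06303911,  0.03094142,
        0.02641424]), 'joint_efforts': array([-2.63100090e-01, -3.87397385e+01, -3.98224390e+01, -1.07510516e-01,
       -5.63742779e-01, -6.64682913e-03]), 'tool_pos': array([446.54471991, 128.0821725 ,  15.88802704]), 'tcp_rot': array([-1.79897996e+02, -7.92297251e-02, -3.89125598e+01]), 'ft_force': array([-1.12189067,  0.1835988 ,  7.45159635]), 'wrist_torque': array([-0.00278246,  0.23790675, -0.02374576]), 'grip_force': 100.46370506286621, 'finger_gap': 34.221395399856995}
```

Emit:
play_rows --increments '[[-1, [0, 0, -10], 0], [-1, [0, 0, -30], 0], [-1, [0, 0, -38], 0], [-1, [0, 0, -38], 0], [-1, [0, 0, -38], 0], [-1, [0, 0, 0], 0]]'

```text
time: 16.33
tool_pos: [449.4, 128.5, 177.6]
tcp_rot: [-179.5, -0.5, -38.9]
ft_force: [1.7, 0.6, -2.7]
finger_gap: 34.3
grip_force: 101.5
```

Emit:
play_rows --increments '[[-1, [26.5, -16.2, 0], 0], [-1, [26.5, -16.2, 0], 0], [-1, [26.5, -16.2, 0], 0], [-1, [26.5, -16.2, 0], 0], [-1, [26.5, -16.2, 0], 0], [-1, [26.5, -16.2, 0], 0], [-1, [0, 0, 0], -0.12], [-1, [0, 0, 0], -0.12], [-1, [0, 0, 0], -0.12], [-1, [0, 0, 0], -0.12], [-1, [0, 0, 0], -0.12], [-1, [0, 0, 0], -0.023]]'

```text
time: 17.33
tool_pos: [629.2, 103.5, 167.4]
tcp_rot: [180.0, 0.1, -2.9]
ft_force: [-0.0, -0.6, -5.1]
finger_gap: 33.7
grip_force: 103.3
```

Emit:
play_rows --increments '[[-1, [0, 0, 0], 0], [-1, [0, 0, 0], 0]]'

```text
time: 17.5
tool_pos: [629.7, 103.5, 168.1]
tcp_rot: [180.0, 0.1, -3.4]
ft_force: [0.8, 0.6, -5.0]
finger_gap: 34.1
grip_force: 103.3
```

Run:
```python
from h import *
s=snap('wrist','w6')
pp(s,['lower_d','cap_d','rig'],k=4)
meas(s,'lower_d',55)
st=sense();print(st['tool_pos'],st['tcp_rot'],st['wrist_torque'],st['ft_force'])
```

```text
lower_d [([627.0, 22.0, 14.0], 0.82), ([621.0, -136.0, 15.0], 0.74)]
cap_d [([440.0, -118.0, 0.0], 0.84), ([629.0, 97.0, 156.0], 0.74)]
rig [([620.0, -15.0, 2.0], 0.9)]
lower_d 0.79 px [497. 185.] c [626. -55.] sz [123.  73.] ang -3.2
lower_d 0.79 px [314. 126.] c [694. 100.] sz [59. 20.] ang 86.5
lower_d 0.67 px [408. 189.] c [631.  21.] sz [110.  61.] ang -3.3
lower_d 0.56 px [582. 185.] c [ 622. -129.] sz [139.  86.] ang -1.3
[630.10409709 103.55777876 168.52300249] [ 1.79998725e+02  4.18352899e-03 -3.28775213e+00] [-0.0414039  -0.00913196  0.00539027] [-0.07701697 -0.08604988 -4.90463548]
```

View pics/w6.png

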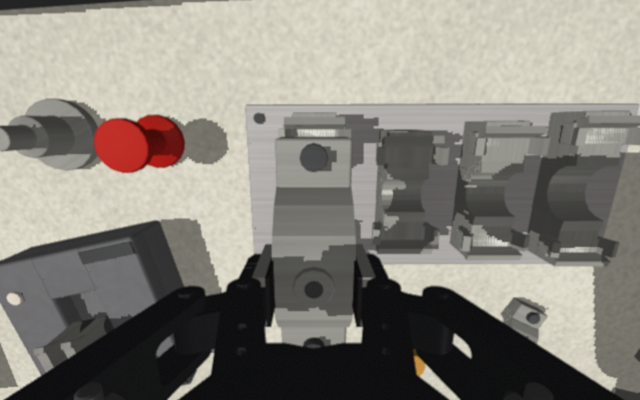

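The cap hangs straight over lower d, with its far end at (313,137). The far end register of lower d shows at px (285–350, 115–136), and the plate corner is at (247,105) with its hole at (259,118).

Run:
```python
from h import *
s=snap('wrist'); t=snap('top')
print('corner TL',ray(s,(247,105),12),'hole',ray(s,(259,118),12),'bottom edge',ray(s,(400,263),12),ray(s,(600,266),0),'top edge',ray(s,(600,104),12))
print('reg ends',ray(s,(285,118),63),ray(s,(350,116),63))
print('cap end', ray(s,(276,138),172),ray(s,(351,139),172))
for q,z in((t,12),(s,12)):
    m=[x for x in regions_of('rig',q)][:1]
    for x in m:
        pts=max(cv2.findContours(x['mask'].astype(np.uint8),0,1)[0],key=len)[:,0]
        P=np.array([ray(q,p,z)[:2] for p in pts],np.float32); print(x['p'],cv2.minAreaRect(P),cv2.boxPoints(cv2.minAreaRect(P)))
c=s['color'][90:280,230:640]; cv2.imwrite('pics/c7.png',cv2.resize(c,(800,371),interpolation=2)[:,:,::-1])
```

```text
corner TL [715.64482977 161.62975883  12.        ] hole [703.31675288 151.61362506  12.        ] bottom edge [544.33839003  15.06309164  12.        ] [ 5.21451726e+02 -2.14140419e+02  5.68434189e-14] top edge [ 697.39415183 -169.30991273   12.        ]
reg ends [701.01811276 122.40348256  63.        ] [699.56115056  71.19492874  63.        ]
cap end [690.75890128 117.454381   172.        ] [688.35702447  83.65357325 172.        ]
0.85 ((619.8587646484375, -59.89665222167969), (286.9300537109375, 167.04995727539062), 86.97034454345703) [[ 528.868   -198.74663]
 [ 695.6845  -207.57568]
 [ 710.84955   78.95332]
 [ 544.033     87.78238]]
```

View pics/c7.png

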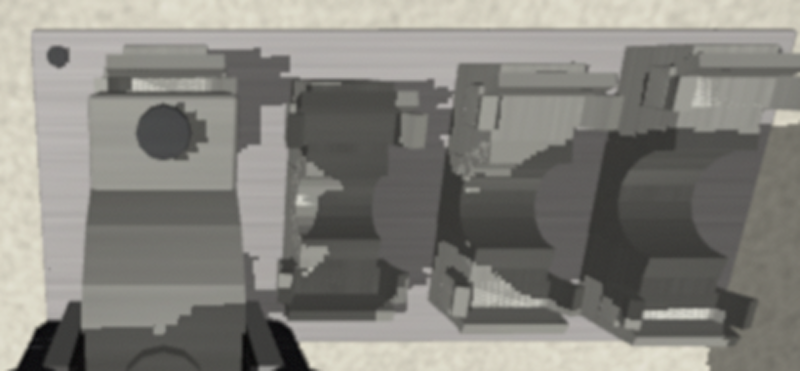

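Run:
```python
from h import *
s=snap('wrist')
f=lambda x,y:(230+x/1.951,90+y/1.953)
for n,a,b in(('a',(350,80),(340,318)),('b',(545,72),(500,328)),('c',(740,52),(680,342))):
  for z in (58,63):
    A,B=ray(s,f(*a),z),ray(s,f(*b),z); print(n,z,A[:2].round(1),B[:2].round(1),((A+B)/2)[:2].round(1),round(np.hypot(*(A-B)[:2]),1))
t=snap('top')
for q in ('lower_a',): 
    meas(t,q,55)
    pp(t,[q],k=5); pp(snap('side'),[q],k=5)
c=t['color'][140:225,235:385]; cv2.imwrite('pics/c8.png',cv2.resize(c,(800,453),interpolation=2)[:,:,::-1])
print([proj(t,[622.5+sx*82.4+.054*sy*185-0*sx, -18.5-sx*4.5+sy*184.7,12]).round(1) for sx in(1,-1) for sy in (1,-1)])
```

```text
a 58 [685.3  22.7] [577.7  24.4] [631.5  23.5] 107.6
a 63 [685.5  24.3] [580.1  25.9] [632.8  25.1] 105.5
b 58 [683.9 -58.1] [568.4 -50.5] [626.2 -54.3] 115.8
b 63 [684.2 -55. ] [570.9 -47.6] [627.5 -51.3] 113.5
c 58 [ 687.4 -137.4] [ 556.3 -136. ] [ 621.9 -136.7] 131.1
c 63 [ 687.6 -132.7] [ 559.1 -131.3] [ 623.3 -132. ] 128.5
lower_a 0.81 px [320. 180.] c [621. -56.] sz [128.  51.] ang -2.2
lower_a 0.81 px [345. 183.] c [ 617. -135.] sz [144.  58.] ang -2.7
lower_a 0.67 px [294. 179.] c [623.  24.] sz [119.  57.] ang -2.5
lower_a 0.42 px [261. 194.] c [577. 124.] sz [19. 18.] ang 2.8
lower_a [([625.0, -56.0, 15.0], 0.79), ([626.0, -135.0, 14.0], 0.76), ([628.0, 23.0, 12.0], 0.67), ([632.0, 107.0, 10.0], 0.6)]
lower_a [([624.0, -135.0, 14.0], 0.92), ([633.0, 20.0, 10.0], 0.91), ([629.0, 100.0, 11.0], 0.67), ([590.0, -501.0, 1.0], 0.3)]
[array([252.9, 153.5]), array([368.2, 162.4]), array([247.3, 204. ]), array([364.8, 213.3])]
```

View pics/c8.png

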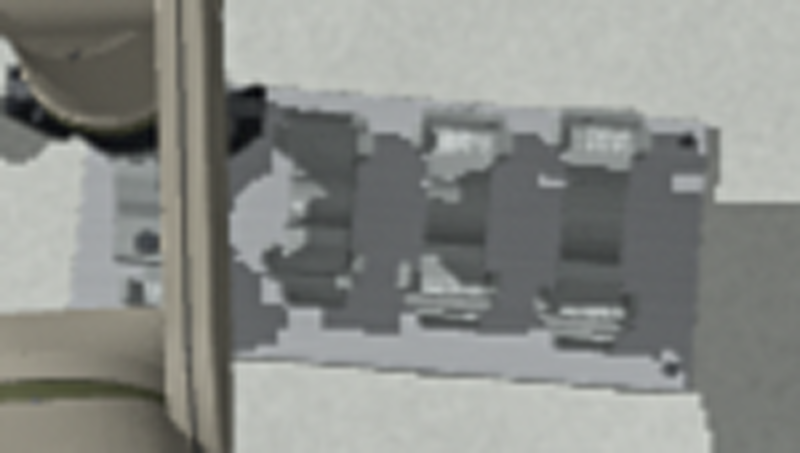

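Emit:
play_rows --increments '[[-1, [0.5, 1.5, 30], 0], [-1, [0, 0, 30], 0], [-1, [0, 0, 20], 0], [-1, [0, 0, 8], 0], [-1, [0, 0, 0], 0], [-1, [0, 0, 0], 0]]'

```text
time: 18.75
tool_pos: [630.9, 102.1, 81.1]
tcp_rot: [-180.0, -0.0, -3.2]
ft_force: [-0.1, -0.7, -4.0]
finger_gap: 34.1
grip_force: 103.2
```

Emit:
play_rows --increments '[[-1, [0, 0, 2], 0], [-1, [0, 0, 2], 0], [-1, [0, 0, 2], 0], [-1, [0, 0, 0], 0], [-1, [0, 0, 0], 0]]'

```text
time: 19.17
tool_pos: [630.7, 102.0, 74.9]
tcp_rot: [-180.0, -0.0, -3.2]
ft_force: [0.1, 0.3, -5.5]
finger_gap: 34.1
grip_force: 103.2
```

Emit:
play_rows --increments '[[-1, [0, 0, 2], 0], [-1, [0, 0, 2], 0], [-1, [0, 0, 0], 0], [-1, [0, 0, 0], 0]]'

```text
time: 19.5
tool_pos: [630.3, 102.0, 70.1]
tcp_rot: [180.0, 0.0, -3.2]
ft_force: [-0.3, -0.4, -5.3]
finger_gap: 34.5
grip_force: 103.2
```

Emit:
play_rows --increments '[[-1, [0, 0, 1.5], 0], [-1, [0, 0, 1.5], 0], [-1, [0, 0, 0], 0], [-1, [0, 0, 0], 0]]'

```text
time: 19.83
tool_pos: [630.8, 102.0, 67.9]
tcp_rot: [-180.0, -0.0, -3.2]
ft_force: [-1.8, -0.6, -0.3]
finger_gap: 34.4
grip_force: 103.8
```

Emit:
play_rows --increments '[[0.4, [0, 0, 0], 0], [0.4, [0, 0, 0], 0], [0.4, [0, 0, 0], 0], [0.4, [0, 0, 0], 0], [0.4, [0, 0, 0], 0], [0.4, [0, 0, -15], 0], [0.4, [0, 0, -30], 0], [0.4, [0, 0, -40], 0], [1, [0, 0, -40], 0], [1, [0, 0, 0], 0], [1, [0, 0, 0], 0]]'

```text
time: 20.75
tool_pos: [633.2, 102.2, 197.2]
tcp_rot: [-179.9, -0.5, -3.2]
ft_force: [-0.7, -0.0, -1.0]
finger_gap: 85.6
grip_force: 0.0
```

Run:
```python
from h import *
s=snap('wrist','w9')
pp(s,['cap_a'],k=4)
go([445,-116,170],yaw=-29.3)
```

```text
cap_a [([443.0, -119.0, 0.0], 0.88), ([632.0, 96.0, 55.0], 0.59), ([365.0, -283.0, 2.0], 0.57)]
shift [-172.8  228.1   22.1] rows>= 8.0 turn 0.455
```

View pics/w9.png

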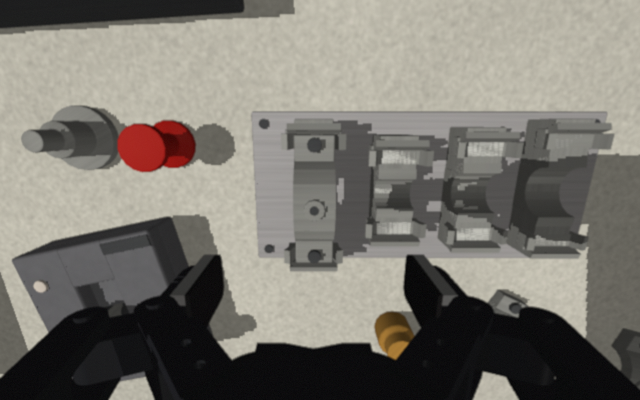

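Cap D is flat in its half, with its boss at (314,211). Going to cap A.

Emit:
play_rows --increments '[[1, [-21.6, 28.5, 2.8], 0], [1, [-21.6, 28.5, 2.8], 0], [1, [-21.6, 28.5, 2.8], 0], [1, [-21.6, 28.5, 2.8], 0], [1, [-21.6, 28.5, 2.8], 0], [1, [-21.6, 28.5, 2.8], 0], [1, [-21.6, 28.5, 2.8], 0], [1, [-21.6, 28.5, 2.8], 0], [1, [0, 0, 0], 0.115], [1, [0, 0, 0], 0.115], [1, [0, 0, 0], 0.115], [1, [0, 0, 0], 0.11]]'

```text
time: 21.85
tool_pos: [443.7, -115.8, 167.9]
tcp_rot: [180.0, 0.2, -29.7]
ft_force: [-0.7, -0.7, -0.4]
finger_gap: 85.6
grip_force: 0.0
```

Emit:
play_rows --increments '[[1, [0, 0, 0], 0], [1, [0, 0, 0], 0]]'

```text
time: 22.02
tool_pos: [444.2, -115.5, 168.4]
tcp_rot: [180.0, 0.2, -29.1]
ft_force: [-0.1, 0.9, 0.9]
finger_gap: 85.4
grip_force: 0.0
```

Run:
```python
from h import *
s=snap('wrist','w10')
pp(s,['cap_a']); meas(s,'cap_a',16)
st=sense();print(st['tool_pos'],st['tcp_rot'])
```

```text
cap_a [([443.0, -118.0, -0.0], 0.83), ([365.0, -281.0, -1.0], 0.64), ([495.0, -372.0, -0.0], 0.59)]
cap_a 0.87 px [ 12. 182.] c [592. 140.] sz [58. 33.] ang -44.8
cap_a 0.86 px [545.  28.] c [ 471. -362.] sz [56. 45.] ang 60.9
cap_a 0.86 px [505. 173.] c [ 366. -291.] sz [110.  57.] ang -18.4
cap_a 0.69 px [313. 188.] c [ 446. -116.] sz [80. 38.] ang -29.1
cap_a 0.68 px [ 13. 333.] c [453. 264.] sz [120.  52.] ang -44.9
[ 444.83039491 -115.65528902  169.3363296 ] [ 1.79987656e+02  8.09730727e-02 -2.91117287e+01]
```

View pics/w10.png

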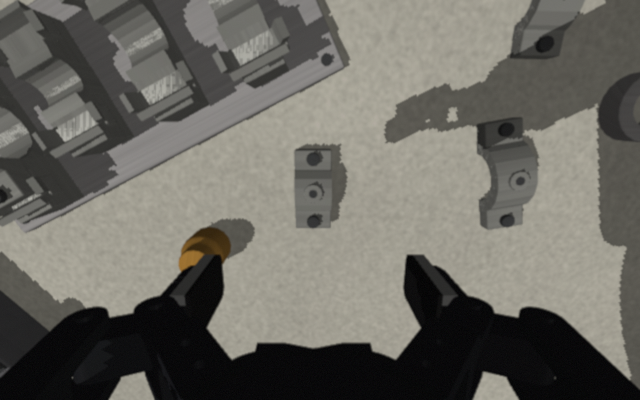

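Cap A is square to the tool at (313,188), with the boss at (313,193).

Emit:
play_rows --increments '[[1, [1, 0, 40], 0], [1, [0, 0, 40], 0], [1, [0, 0, 35], 0], [1, [0, 0, 30], 0], [1, [0, 0, 15], 0], [1, [0, 0, 5], 0], [1, [0, 0, 0], 0], [1, [0, 0, 0], 0], [-1, [0, 0, 0], 0], [-1, [0, 0, 0], 0], [-1, [0, 0, 0], 0], [-1, [0, 0, 0], 0]]' --force 90

```text
time: 23.17
tool_pos: [446.9, -116.7, 6.1]
tcp_rot: [-180.0, -0.1, -29.3]
ft_force: [1.8, 0.4, 1.4]
finger_gap: 38.9
grip_force: 0.0
```

Emit:
play_rows --increments '[[-1, [0, 0, 0], 0], [-1, [0, 0, 0], 0], [-1, [0, 0, 0], 0], [-1, [0, 0, 0], 0]]'

```text
time: 23.5
tool_pos: [447.2, -116.8, 6.4]
tcp_rot: [-180.0, -0.1, -29.3]
ft_force: [-1.4, -0.9, 6.7]
finger_gap: 33.9
grip_force: 90.5
```

Emit:
play_rows --increments '[[-1, [0, 0, -10], 0], [-1, [0, 0, -30], 0], [-1, [0, 0, -40], 0], [-1, [0, 0, -40], 0], [-1, [0, 0, 0], 0], [-1, [0, 0, 0], 0]]'

```text
time: 24.0
tool_pos: [448.3, -117.2, 128.9]
tcp_rot: [-179.9, -0.4, -29.3]
ft_force: [0.0, -0.0, -2.7]
finger_gap: 33.9
grip_force: 90.3
```

Run:
```python
from h import *
go([626.3,22.2,126],yaw=-3.2)
```

```text
shift [  87.  -208.7    2.9] rows>= 6.0 turn -0.455
```

Emit:
play_rows --increments '[[-1, [14.5, -34.8, 0], 0], [-1, [14.5, -34.8, 0], 0], [-1, [14.5, -34.8, 0], 0], [-1, [14.5, -34.8, 0], 0], [-1, [14.5, -34.8, 0], 0], [-1, [14.5, -34.7, 0], 0], [-1, [0, 0, 0], -0.115], [-1, [0, 0, 0], -0.115], [-1, [0, 0, 0], -0.115], [-1, [0, 0, 0], -0.11], [-1, [0, 0, 0], 0], [-1, [0, 0, 0], 0]]'

```text
time: 25.0
tool_pos: [622.8, 23.1, 123.3]
tcp_rot: [180.0, 0.2, -3.4]
ft_force: [-1.5, 0.3, -2.3]
finger_gap: 34.0
grip_force: 90.6
```

Run:
```python
from h import *
go([627.7,22.2,72],yaw=-3.2)
```

```text
shift [ 4.9  0.6 51.3] rows>= 2.0 turn -0.004
```

Emit:
play_rows --increments '[[-1, [4, 0.7, 25], 0], [-1, [0, 0, 18], 0], [-1, [0, 0, 8], 0], [-1, [0, 0, 0], 0], [-1, [0, 0, 0], 0], [-1, [0, 0, 0], 0]]'

```text
time: 25.5
tool_pos: [628.7, 22.1, 75.3]
tcp_rot: [-180.0, -0.1, -3.3]
ft_force: [-0.2, 0.3, -1.6]
finger_gap: 33.8
grip_force: 90.6
```

Emit:
play_rows --increments '[[-1, [-0.8, 0, 4], 0], [-1, [0, 0, 3], 0], [-1, [0, 0, 3], 0], [-1, [0, 0, 0], 0], [-1, [0, 0, 0], 0]]'

```text
time: 25.92
tool_pos: [627.9, 22.1, 64.4]
tcp_rot: [-180.0, -0.1, -3.2]
ft_force: [3.3, -0.4, -2.3]
finger_gap: 34.0
grip_force: 90.7
```

Emit:
play_rows --increments '[[-1, [0, 0, 2], 0], [-1, [0, 0, 2], 0], [-1, [0, 0, 0], 0], [-1, [0, 0, 0], 0], [-1, [0, 0, 0], 0]]'

```text
time: 26.33
tool_pos: [628.9, 22.1, 61.3]
tcp_rot: [-180.0, -0.2, -3.2]
ft_force: [5.4, 0.1, 0.8]
finger_gap: 34.1
grip_force: 91.2
```

Emit:
play_rows --increments '[[-1, [1, 0, 1], 0], [-1, [0, 0, 1], 0], [-1, [0, 0, 1], 0], [-1, [0, 0, 0], 0], [-1, [0, 0, 0], 0], [-1, [0, 0, 0], 0]]'

```text
time: 26.83
tool_pos: [630.0, 22.0, 58.4]
tcp_rot: [-180.0, -0.2, -3.2]
ft_force: [5.0, -0.3, 4.3]
finger_gap: 33.7
grip_force: 91.4
```

Emit:
play_rows --increments '[[0.4, [0, 0, 0], 0], [0.4, [0, 0, 0], 0], [0.4, [0, 0, 0], 0], [0.4, [0, 0, 0], 0], [0.4, [0, 0, 0], 0], [0.4, [0, 0, -15], 0], [0.4, [0, 0, -30], 0], [0.4, [0, 0, -40], 0], [1, [0, 0, -40], 0], [1, [0, 0, 0], 0], [1, [0, 0, 0], 0]]'

```text
time: 27.75
tool_pos: [630.6, 22.0, 186.4]
tcp_rot: [-180.0, -0.4, -3.2]
ft_force: [0.1, -0.3, -1.1]
finger_gap: 85.5
grip_force: 0.0
```

Run:
```python
from h import *
s=snap('wrist','w11')
pp(s,['cap_a','knob'],k=5); t=snap('top'); pp(t,['cap_a'],k=6); meas(t,'cap_a',12)
meas(s,'cap_a',70,near=[628,22])
go([368,-286,170],yaw=-20)
```

```text
cap_a [([631.0, 96.0, 56.0], 0.85), ([538.0, -339.0, -0.0], 0.66), ([627.0, 22.0, 54.0], 0.65)]
knob [([628.0, -59.0, 15.0], 0.25)]
cap_a [([539.0, -333.0, -2.0], 0.76), ([631.0, 104.0, 48.0], 0.72), ([630.0, 24.0, 52.0], 0.61), ([369.0, -286.0, -1.0], 0.59)]
cap_a 0.86 px [393. 267.] c [ 366. -287.] sz [109.  40.] ang -18.2
cap_a 0.78 px [267. 181.] c [624. 112.] sz [101.  38.] ang 2.6
cap_a 0.69 px [408. 212.] c [ 539. -334.] sz [96. 36.] ang -31.2
cap_a 0.6 px [292. 180.] c [633.  33.] sz [75. 25.] ang 2.1
cap_a 0.8 px [223. 200.] c [630. 106.] sz [121.  50.] ang -3.5
cap_a 0.75 px [314. 200.] c [630.  23.] sz [81. 38.] ang -3.2
shift [-241.6  322.2   10.3] rows>= 11.0 turn 0.293
```

View pics/w11.png

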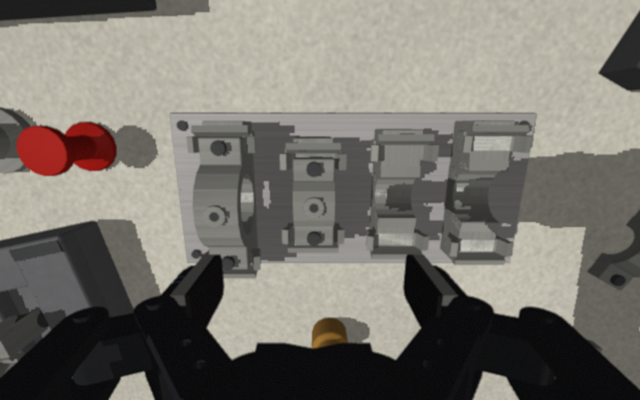

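Cap A sits square in lower a, with its boss at (315,208). Cap B has been knocked to about (539,-334). Next is cap C.

Emit:
play_rows --increments '[[1, [-20.2, 26.9, 0.9], 0], [1, [-20.2, 26.9, 0.9], 0], [1, [-20.2, 26.9, 0.9], 0], [1, [-20.1, 26.9, 0.9], 0], [1, [-20.1, 26.8, 0.9], 0], [1, [-20.1, 26.8, 0.9], 0], [1, [-20.1, 26.8, 0.9], 0], [1, [-20.1, 26.8, 0.9], 0], [1, [-20.1, 26.8, 0.9], 0], [1, [-20.1, 26.8, 0.9], 0], [1, [-20.1, 26.8, 0.9], 0], [1, [-20.1, 26.8, 0.9], 0]]'

```text
time: 29.1
tool_pos: [367.6, -286.5, 170.7]
tcp_rot: [-180.0, 0.0, -3.2]
ft_force: [0.3, 0.9, -0.3]
finger_gap: 85.5
grip_force: 0.0
```

Emit:
play_rows --increments '[[1, [0, 0, 0], 0.1], [1, [0, 0, 0], 0.1], [1, [0, 0, 0], 0.08], [1, [0, 0, 0], 0], [1, [0, 0, 0], 0], [1, [0, 0, 0], 0]]'

```text
time: 29.6
tool_pos: [369.0, -285.6, 170.9]
tcp_rot: [-180.0, 0.0, -19.1]
ft_force: [-1.1, -0.1, 0.1]
finger_gap: 85.6
grip_force: 0.0
```

```bash
cat >> h.py <<'E'
def capfit(s,near,ztop,h=16):
    "best cap mask near; report px rect, boss blob"
    best=None
    for x in regions_of('cap_a',s):
        pts=max(cv2.findContours(x['mask'].astype(np.uint8),0,1)[0],key=len)[:,0]
        P=np.array([ray(s,p,h)[:2] for p in pts],np.float32); (c,sz,a)=cv2.minAreaRect(P)
        if np.hypot(*(np.array(c)-near))>60: continue
        if sz[0]<sz[1]: a+=90; sz=sz[::-1]
        print('p',round(x['p'],2),'c',np.round(c,1),'sz',np.round(sz,1),'ang',round((a+90)%180-90,1),'pxbox',pts.min(0),pts.max(0))
E
python3 - <<'E'
from h import *
s=snap('wrist','w12')
pp(s,['cap_c']);capfit(s,[368,-286],40);capfit(s,[368,-286],40,26)
g=cv2.cvtColor(s['color'],cv2.COLOR_RGB2GRAY)
print(cv2.HoughCircles(g[120:260,250:380],cv2.HOUGH_GRADIENT,1,20,param1=80,param2=12,minRadius=3,maxRadius=12))
st=sense();print(st['tool_pos'],st['tcp_rot'])
E
```

```text
cap_c [([365.0, -284.0, -1.0], 0.9)]
p 0.9 c [ 365.7 -287.1] sz [108.4  39.2] ang -19.1 pxbox [297 138] [335 243]
p 0.9 c [ 367.9 -287.8] sz [104.8  37.9] ang -19.1 pxbox [297 138] [335 243]
[[[ 67.5  26.5   7.4]
  [ 65.5 116.5   6. ]
  [ 65.5  76.5   6.9]]]
[ 369.17716365 -285.64155153  171.25113772] [-1.79998505e+02  2.93107359e-03 -1.91767176e+01]
```

Emit:
play_rows --increments '[[1, [-2.6, 2.3, 40], 0], [1, [0, 0, 40], 0], [1, [0, 0, 35], 0], [1, [0, 0, 25], 0], [1, [0, 0, 15], 0], [1, [0, 0, 5], 0], [1, [0, 0, 0], 0], [1, [0, 0, 0], 0], [-1, [0, 0, 0], 0], [-1, [0, 0, 0], 0], [-1, [0, 0, 0], 0], [-1, [0, 0, 0], 0]]' --force 100

```text
time: 30.8
tool_pos: [366.4, -287.6, 12.2]
tcp_rot: [180.0, -0.1, -19.3]
ft_force: [0.3, -0.2, -0.4]
finger_gap: 38.8
grip_force: 0.0
```

Emit:
play_rows --increments '[[-1, [0, 0, 0], 0], [-1, [0, 0, 0], 0], [-1, [0, 0, 0], 0], [-1, [0, 0, 0], 0]]'

```text
time: 31.13
tool_pos: [366.6, -287.8, 12.5]
tcp_rot: [180.0, -0.1, -19.3]
ft_force: [-1.1, 1.2, 6.8]
finger_gap: 33.9
grip_force: 100.6
```

Emit:
play_rows --increments '[[-1, [0, 0, -10], 0], [-1, [0, 0, -30], 0], [-1, [0, 0, -40], 0], [-1, [0, 0, -40], 0], [-1, [0, 0, 0], 0], [-1, [0, 0, 0], 0]]'

```text
time: 31.63
tool_pos: [367.3, -288.6, 134.7]
tcp_rot: [179.9, -0.3, -19.3]
ft_force: [-0.5, 0.0, -4.8]
finger_gap: 34.2
grip_force: 100.9
```

Run:
```python
from h import *
go([619.5,-137.5,134],yaw=-3.2)
```

```text
shift [ 188.2 -225.8    0.7] rows>= 8.0 turn -0.28
```

Emit:
play_rows --increments '[[-1, [23.5, -28.2, 0], 0], [-1, [23.5, -28.2, 0], 0], [-1, [23.5, -28.2, 0], 0], [-1, [23.5, -28.2, 0], 0], [-1, [23.5, -28.2, 0], 0], [-1, [23.5, -28.2, 0], 0], [-1, [23.5, -28.3, 0], 0], [-1, [23.5, -28.3, 0], 0], [-1, [0, 0, 0], -0.1], [-1, [0, 0, 0], -0.1], [-1, [0, 0, 0], -0.08], [-1, [0, 0, 0], 0]]'

```text
time: 32.63
tool_pos: [616.0, -135.0, 128.0]
tcp_rot: [-179.9, 0.3, -3.0]
ft_force: [-0.4, 0.8, -3.3]
finger_gap: 34.3
grip_force: 101.1
```

Emit:
play_rows --increments '[[-1, [0, 0, 0], 0], [-1, [0, 0, 0], 0], [-1, [0, 0, 0], 0]]'

```text
time: 32.88
tool_pos: [617.2, -136.0, 130.6]
tcp_rot: [-180.0, 0.1, -3.4]
ft_force: [-0.7, 0.0, -4.4]
finger_gap: 34.3
grip_force: 101.1
```

Run:
```python
from h import *
go([619.7,-137.5,78],yaw=-3.2)
```

```text
shift [ 2.6  1.4 52.6] rows>= 2.0 turn -0.003
```

Emit:
play_rows --increments '[[-1, [1.5, 0.7, 25], 0], [-1, [0, 0, 20], 0], [-1, [0, 0, 8], 0], [-1, [0, 0, 0], 0], [-1, [0, 0, 0], 0], [-1, [0, 0, 0], 0]]'

```text
time: 33.38
tool_pos: [620.0, -137.0, 79.8]
tcp_rot: [180.0, -0.1, -3.2]
ft_force: [0.0, 0.7, -2.8]
finger_gap: 34.0
grip_force: 101.3
```

Emit:
play_rows --increments '[[-1, [0, 0, 4], 0], [-1, [0, 0, 3], 0], [-1, [0, 0, 0], 0], [-1, [0, 0, 0], 0]]'

```text
time: 33.72
tool_pos: [619.1, -136.7, 71.2]
tcp_rot: [-180.0, 0.0, -3.2]
ft_force: [-1.1, 0.1, -3.2]
finger_gap: 34.3
grip_force: 101.3
```

Emit:
play_rows --increments '[[-1, [0.3, 0.3, 3], 0], [-1, [0, 0, 2], 0], [-1, [0, 0, 0], 0], [-1, [0, 0, 0], 0]]'

```text
time: 34.05
tool_pos: [620.0, -137.2, 66.5]
tcp_rot: [180.0, -0.1, -3.2]
ft_force: [2.7, -0.7, -3.7]
finger_gap: 33.8
grip_force: 101.4
```

Emit:
play_rows --increments '[[-1, [0, 0, 1], 0], [-1, [0, 0, 1], 0], [-1, [0, 0, 0], 0], [-1, [0, 0, 0], 0]]'

```text
time: 34.38
tool_pos: [620.4, -137.3, 65.1]
tcp_rot: [180.0, -0.1, -3.2]
ft_force: [5.2, 0.1, 0.2]
finger_gap: 34.2
grip_force: 101.6
```

Emit:
play_rows --increments '[[-1, [1.2, 0, 1], 0], [-1, [0, 0, 0], 0], [-1, [0, 0, 0], 0], [-1, [0, 0, 0], 0]]'

```text
time: 34.72
tool_pos: [620.8, -137.3, 64.6]
tcp_rot: [180.0, -0.0, -3.2]
ft_force: [-2.7, 1.7, 8.7]
finger_gap: 33.9
grip_force: 102.6
```

Emit:
play_rows --increments '[[0.4, [0, 0, 0], 0], [0.4, [0, 0, 0], 0], [0.4, [0, 0, 0], 0], [0.4, [0, 0, 0], 0], [0.4, [0, 0, 0], 0], [0.4, [0, 0, -15], 0], [0.4, [0, 0, -30], 0], [0.4, [0, 0, -40], 0], [1, [0, 0, -40], 0], [1, [0, 0, 0], 0], [1, [0, 0, 0], 0]]'

```text
time: 35.63
tool_pos: [623.1, -137.8, 192.7]
tcp_rot: [179.9, -0.4, -3.2]
ft_force: [-0.5, -0.2, 0.5]
finger_gap: 85.6
grip_force: 0.0
```

Run:
```python
from h import *
s=snap('wrist','w13')
pp(s,['cap_a'],k=6)
capfit(s,[620,-137],0,68); capfit(s,[540,-334],0,16)
t=snap('top'); pp(t,['cap_a'],k=6); capfit(t,[540,-334],0)
go([540,-334,170],yaw=-31)
```

```text
cap_a [([540.0, -334.0, -1.0], 0.82), ([626.0, 22.0, 55.0], 0.77), ([618.0, -135.0, 52.0], 0.71), ([631.0, 96.0, 53.0], 0.71), ([626.0, 106.0, 13.0], 0.6)]
p 0.75 c [ 620.7 -137.1] sz [110.5  40.3] ang -4.4 pxbox [291 140] [335 257]
p 0.68 c [ 539.5 -338.4] sz [93.7 59.3] ang -31.0 pxbox [451 204] [529 286]
cap_a [([631.0, 101.0, 51.0], 0.85), ([621.0, -136.0, 49.0], 0.79), ([542.0, -336.0, -3.0], 0.64), ([629.0, 25.0, 50.0], 0.6)]
p 0.59 c [ 538.7 -333.4] sz [95.9 37.5] ang -30.2 pxbox [396 197] [419 226]
shift [-68.6 201.3  16.4] rows>= 6.0 turn 0.485
```

Emit:
play_rows --increments '[[1, [-11.4, 33.5, 2.7], 0], [1, [-11.4, 33.5, 2.7], 0], [1, [-11.4, 33.5, 2.7], 0], [1, [-11.4, 33.6, 2.7], 0], [1, [-11.5, 33.6, 2.7], 0], [1, [-11.5, 33.6, 2.7], 0], [1, [0, 0, 0], 0.1], [1, [0, 0, 0], 0.1], [1, [0, 0, 0], 0.1], [1, [0, 0, 0], 0.1], [1, [0, 0, 0], 0.085], [1, [0, 0, 0], 0]]'

```text
time: 36.98
tool_pos: [540.5, -334.1, 171.1]
tcp_rot: [-180.0, 0.1, -31.2]
ft_force: [0.9, 0.4, 0.9]
finger_gap: 85.2
grip_force: 0.0
```

Emit:
play_rows --increments '[[1, [0, 0, 0], 0], [1, [0, 0, 0], 0], [1, [0, 0, 0], 0]]'

```text
time: 37.23
tool_pos: [540.9, -334.2, 171.8]
tcp_rot: [-180.0, 0.0, -30.9]
ft_force: [0.0, -0.6, -0.0]
finger_gap: 85.2
grip_force: 0.0
```

Run:
```python
from h import *
s=snap('wrist','w14')
pp(s,['cap_b']);capfit(s,[540,-334],40)
g=cv2.cvtColor(s['color'],cv2.COLOR_RGB2GRAY)
c=cv2.HoughCircles(g[120:260,250:380],cv2.HOUGH_GRADIENT,1,20,param1=80,param2=12,minRadius=3,maxRadius=12)
for x in c[0]: print(x,ray(s,(250+x[0],120+x[1]),35)[:2],ray(s,(250+x[0],120+x[1]),16)[:2])
st=sense();print(st['tool_pos'],st['tcp_rot'])
```

```text
cap_b [([618.0, -135.0, 50.0], 0.74), ([540.0, -335.0, -1.0], 0.6)]
p 0.97 c [ 540.7 -336.3] sz [94.2 38.3] ang -29.9 pxbox [296 142] [334 233]
[66.5 32.5  6.9] [ 573.29026689 -357.13892409] [ 571.61333277 -356.36534325]
[ 65.5 107.5   7. ] [ 511.39100883 -319.17176157] [ 505.52375911 -315.82796585]
[65.5  74.5   3.35] [ 539.88552129 -336.1593616 ] [ 535.94722846 -333.96555392]
[ 540.96464392 -334.23216036  172.07385256] [ 1.79999184e+02  4.71948540e-04 -3.09499831e+01]
```

Emit:
play_rows --increments '[[1, [0, 2, 40], 0], [1, [0, 0, 40], 0], [1, [0, 0, 40], 0], [1, [0, 0, 25], 0], [1, [0, 0, 15], 0], [1, [0, 0, 5], 0], [1, [0, 0, 0], 0], [1, [0, 0, 0], 0], [-1, [0, 0, 0], 0], [-1, [0, 0, 0], 0], [-1, [0, 0, 0], 0], [-1, [0, 0, 0], 0]]' --force 100

```text
time: 38.38
tool_pos: [540.6, -336.5, 8.4]
tcp_rot: [180.0, -0.1, -31.0]
ft_force: [0.1, -0.8, 0.4]
finger_gap: 38.6
grip_force: 0.0
```

Emit:
play_rows --increments '[[-1, [0, 0, 0], 0], [-1, [0, 0, 0], 0], [-1, [0, 0, 0], 0], [-1, [0, 0, 0], 0]]'

```text
time: 38.72
tool_pos: [540.8, -336.6, 8.6]
tcp_rot: [180.0, -0.1, -31.0]
ft_force: [-0.6, 0.7, 6.5]
finger_gap: 34.4
grip_force: 100.7
```

Emit:
play_rows --increments '[[-1, [0, 0, -10], 0], [-1, [0, 0, -30], 0], [-1, [0, 0, -40], 0], [-1, [0, 0, -40], 0], [-1, [0, 0, 0], 0], [-1, [0, 0, 0], 0]]'

```text
time: 39.22
tool_pos: [541.9, -337.4, 131.4]
tcp_rot: [180.0, -0.4, -31.0]
ft_force: [-0.1, -0.6, -3.9]
finger_gap: 33.8
grip_force: 100.4
```

Run:
```python
from h import *
go([625.3,-57.7,130],yaw=-3.2)
```

```text
shift [ -72.6 -282.7    1.4] rows>= 8.0 turn -0.485
```

Emit:
play_rows --increments '[[-1, [-9.1, -35.3, 0], 0], [-1, [-9.1, -35.3, 0], 0], [-1, [-9.1, -35.3, 0], 0], [-1, [-9.1, -35.3, 0], 0], [-1, [-9.1, -35.3, 0], 0], [-1, [-9.1, -35.3, 0], 0], [-1, [-9.0, -35.4, 0], 0], [-1, [-9.0, -35.4, 0], 0], [-1, [0, 0, 0], -0.12], [-1, [0, 0, 0], -0.12], [-1, [0, 0, 0], -0.12], [-1, [0, 0, 0], -0.12]]'

```text
time: 40.22
tool_pos: [621.4, -55.5, 124.1]
tcp_rot: [-180.0, 0.3, -3.1]
ft_force: [0.1, 0.0, -2.6]
finger_gap: 33.8
grip_force: 100.8
```

Emit:
play_rows --increments '[[-1, [0, 0, 0], 0], [-1, [0, 0, 0], 0], [-1, [0, 0, 0], 0], [-1, [0, 0, 0], 0]]'

```text
time: 40.55
tool_pos: [622.8, -56.4, 126.3]
tcp_rot: [-180.0, 0.1, -3.7]
ft_force: [0.5, 0.3, -2.7]
finger_gap: 34.2
grip_force: 100.8
```

Run:
```python
from h import *
go([625.3,-57.7,75],yaw=-3.2)
```

```text
shift [ 2.6  1.1 51.3] rows>= 2.0 turn -0.008
```

Emit:
play_rows --increments '[[-1, [1.8, 0.5, 25], -0.006], [-1, [0, 0, 20], 0], [-1, [0, 0, 7], 0], [-1, [0, 0, 0], 0], [-1, [0, 0, 0], 0], [-1, [0, 0, 0], 0]]'

```text
time: 41.05
tool_pos: [626.0, -57.2, 76.6]
tcp_rot: [180.0, -0.1, -3.2]
ft_force: [0.3, 0.3, -2.5]
finger_gap: 33.7
grip_force: 100.7
```

Emit:
play_rows --increments '[[-1, [0, 0, 4], 0], [-1, [0, 0, 3], 0], [-1, [0, 0, 0], 0], [-1, [0, 0, 0], 0]]'

```text
time: 41.38
tool_pos: [624.9, -57.0, 68.1]
tcp_rot: [-180.0, 0.0, -3.2]
ft_force: [-0.3, 0.0, -2.7]
finger_gap: 34.1
grip_force: 100.8
```

Emit:
play_rows --increments '[[-1, [0, 0, 2], 0], [-1, [0, 0, 2], 0], [-1, [0, 0, 0], 0], [-1, [0, 0, 0], 0]]'

```text
time: 41.72
tool_pos: [624.8, -56.9, 63.8]
tcp_rot: [-180.0, 0.0, -3.2]
ft_force: [0.4, -0.1, -2.9]
finger_gap: 34.1
grip_force: 100.8
```

Emit:
play_rows --increments '[[-1, [0, 0.3, 1.5], 0], [-1, [0, 0, 1.5], 0], [-1, [0, 0, 0.5], 0], [-1, [0, 0, 0], 0], [-1, [0, 0, 0], 0]]'

```text
time: 42.13
tool_pos: [625.0, -57.3, 60.6]
tcp_rot: [180.0, -0.0, -3.2]
ft_force: [-1.1, -0.2, -1.0]
finger_gap: 33.9
grip_force: 101.0
```

Emit:
play_rows --increments '[[0.4, [0, 0, 0], 0], [0.4, [0, 0, 0], 0], [0.4, [0, 0, 0], 0], [0.4, [0, 0, 0], 0], [0.4, [0, 0, 0], 0], [0.4, [0, 0, -15], 0], [0.4, [0, 0, -30], 0], [0.4, [0, 0, -40], 0], [0.4, [0, 0, -40], 0], [1, [0, 0, 0], 0], [1, [0, 0, 0], 0]]'

```text
time: 43.05
tool_pos: [627.6, -57.7, 190.2]
tcp_rot: [179.9, -0.5, -3.2]
ft_force: [-0.2, -0.1, -0.2]
finger_gap: 81.5
grip_force: 0.0
```

Run:
```python
from h import *
s=snap('wrist','w15')
pp(s,['cap_a'],k=6)
for n in ([621,-137],[625,-57],[628,22],[631,102]): capfit(s,n,0,70)
t=snap('top'); pp(t,['cap_a','knob'],k=6)
c=s['color'][60:300]; cv2.imwrite('pics/c15.png',cv2.resize(c,(800,300),interpolation=2)[:,:,::-1])
go([556,168,260],yaw=9.2)
```

```text
cap_a [([631.0, 97.0, 51.0], 0.88), ([626.0, 20.0, 51.0], 0.73), ([625.0, -55.0, 50.0], 0.67), ([621.0, -135.0, 54.0], 0.67)]
p 0.89 c [ 621.5 -139.1] sz [107.5  47.6] ang -2.7 pxbox [376 141] [431 257]
p 0.67 c [625.9 -57.2] sz [95.1 38.2] ang -5.2 pxbox [292 148] [334 251]
p 0.85 c [629.8  22.6] sz [79.8 42.8] ang -3.1 pxbox [201 158] [250 244]
p 0.75 c [630.7 107.3] sz [121.4  63.2] ang -3.0 pxbox [ 97 138] [171 268]
cap_a [([628.0, -56.0, 51.0], 0.74), ([624.0, -136.0, 51.0], 0.73), ([631.0, 103.0, 50.0], 0.64), ([631.0, 27.0, 50.0], 0.52)]
knob [([463.0, 321.0, 152.0], 0.53)]
shift [ -80.8 -221.1  -75.5] rows>= 7.0 turn -0.216
```

View pics/c15.png

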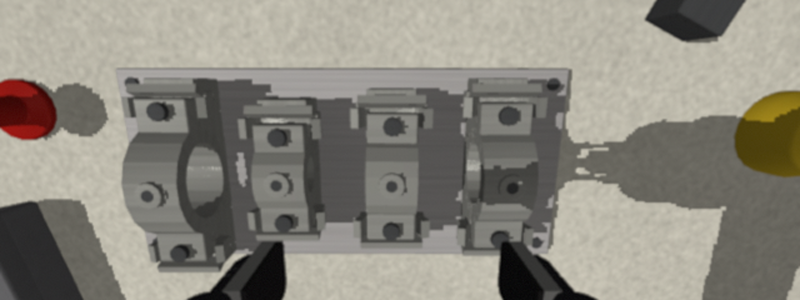

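All four caps sit square in their own halves, with bosses at (150,195), (276,186), (391,186) and (511,187) in the crop. Back to the knob.

Run:
```python
from h import *
go([461.6,322,235],yaw=9.2)
```

```text
shift [-183.6 -369.6  -50.5] rows>= 11.0 turn -0.216
```

Emit:
play_rows --increments '[[1, [-15.3, -30.8, -4.2], 0], [1, [-15.3, -30.8, -4.2], 0], [1, [-15.3, -30.8, -4.2], 0], [1, [-15.3, -30.8, -4.2], 0], [1, [-15.3, -30.8, -4.2], 0], [1, [-15.3, -30.8, -4.2], 0], [1, [-15.3, -30.8, -4.2], 0], [1, [-15.3, -30.8, -4.2], 0], [1, [-15.3, -30.8, -4.2], 0], [1, [-15.3, -30.8, -4.2], 0], [1, [-15.3, -30.8, -4.2], 0], [1, [-15.3, -30.8, -4.2], 0]]'

```text
time: 44.5
tool_pos: [461.1, 323.3, 236.0]
tcp_rot: [180.0, 0.0, -3.2]
ft_force: [0.4, -0.8, 0.3]
finger_gap: 85.2
grip_force: 0.0
```

Emit:
play_rows --increments '[[1, [0, 0, 0], -0.108], [1, [0, 0, 0], -0.108], [1, [0, 0, 0], 0], [1, [0, 0, 0], 0], [1, [0, 0, 0], 0]]'

```text
time: 44.92
tool_pos: [462.2, 321.6, 235.8]
tcp_rot: [180.0, 0.0, 9.0]
ft_force: [0.4, 0.5, -0.3]
finger_gap: 85.5
grip_force: 0.0
```

Run:
```python
from h import *
s=snap('wrist','w16'); pp(s,['knob']); print(proj(s,[461.6,322,153.5]))
for x in regions_of('knob',s)[:1]: 
    yx=np.argwhere(x['mask']); print(yx.min(0),yx.max(0))
g=s['color'][150:270,260:380].sum(2)<90; yx=np.argwhere(g); print('dark',yx.min(0)+[150,260],yx.max(0)+[150,260],yx.mean(0)+[150,260])
go([461.6,322,135],yaw=9.2)
```

```text
knob [([461.0, 323.0, 154.0], 0.87), ([443.0, 9.0, -1.0], 0.61), ([516.0, 332.0, -1.0], 0.21)]
[313.72372419 211.90063398]
[139 292] [227 332]
dark [196 293] [226 331] [211.06908463 312.16753022]
shift [ -0.6  -0.7 100.9] rows>= 3.0 turn -0.002
```

Knob confirmed. I'll descend and pinch it.

Emit:
play_rows --increments '[[1, [0, -0.5, 35], 0], [1, [0, 0, 30], 0], [1, [0, 0, 25], 0], [1, [0, 0, 10], 0], [1, [0, 0, 0], 0], [-1, [0, 0, 0], 0], [-1, [0, 0, 0], 0], [-1, [0, 0, 0], 0], [-1, [0, 0, 0], 0], [-1, [0, 0, 0], 0], [-1, [0, 0, 0], 0], [-1, [0, 0, 0], 0]]' --force 70

```text
time: 46.07
tool_pos: [462.8, 322.8, 137.8]
tcp_rot: [-180.0, -0.1, 9.2]
ft_force: [-2.6, -1.0, 5.8]
finger_gap: 28.8
grip_force: 69.7
```

Emit:
play_rows --increments '[[-1, [0, 0, 0], 0], [-1, [0, 0, 0], 0], [-1, [0, 0, 0], 0]]'

```text
time: 46.32
tool_pos: [462.8, 322.8, 137.8]
tcp_rot: [-180.0, -0.1, 9.2]
ft_force: [-1.7, -1.6, 6.0]
finger_gap: 28.7
grip_force: 69.7
```

Emit:
play_rows --increments '[[-1, [-2.4, 0, -5], 0], [-1, [-2.4, 0, -5], 0], [-1, [-2.4, 0, -5], 0], [-1, [-1.2, 0, -2.5], 0], [-1, [0, 0, 0], 0], [-1, [0, 0, 0], 0], [-1, [0, 0, 0], 0]]'

```text
time: 46.9
tool_pos: [454.8, 321.3, 153.5]
tcp_rot: [-180.0, -0.2, 9.2]
ft_force: [8.4, 3.3, -8.7]
finger_gap: 28.6
grip_force: 73.0
```

Emit:
play_rows --increments '[[-1, [9.0, 0, -3.8], 0], [-1, [9.3, 0, -3.4], 0], [-1, [9.5, 0, -2.5], 0], [-1, [9.75, 0, -1.9], 0], [-1, [9.8, 0, -1.1], 0], [-1, [9.85, 0, -0.4], 0], [-1, [0, 0, 0], 0], [-1, [0, 0, 0], 0]]'

```text
time: 47.57
tool_pos: [508.3, 329.6, 164.1]
tcp_rot: [179.9, 0.3, 9.2]
ft_force: [-4.0, -0.2, -11.0]
finger_gap: 28.6
grip_force: 69.9
```

Emit:
play_rows --increments '[[-1, [9.85, 0, -1.6], 0], [-1, [9.8, 0, 1.1], 0], [-1, [9.75, 0, 1.9], 0], [-1, [9.5, 0, 2.5], 0], [-1, [9.3, 0, 3.4], 0], [-1, [9.0, 0, 3.8], 0], [-1, [2, 0, 1], 0], [-1, [0, 0, 0], 0], [-1, [0, 0, 0], 0]]'

```text
time: 48.32
tool_pos: [566.6, 339.1, 153.0]
tcp_rot: [179.9, 0.2, 9.2]
ft_force: [-5.7, -2.2, -8.9]
finger_gap: 28.5
grip_force: 69.6
```

Emit:
play_rows --increments '[[-1, [-2, 0, 5], 0], [-1, [-2, 0, 5], 0], [-1, [-2, 0, 4], 0], [-1, [0, 0, 2], 0], [-1, [0, 0, 0], 0], [-1, [0, 0, 0], 0]]'

```text
time: 48.82
tool_pos: [567.5, 339.7, 143.5]
tcp_rot: [-179.9, -0.8, 9.2]
ft_force: [12.4, 2.2, 1.4]
finger_gap: 28.6
grip_force: 72.1
```

Emit:
play_rows --increments '[[-1, [0, 0, 0], 0], [-1, [0, 0, 0], 0], [-1, [0, 0, 0], 0]]'

```text
time: 49.07
tool_pos: [567.5, 339.7, 143.4]
tcp_rot: [-179.9, -0.7, 9.2]
ft_force: [11.5, 1.6, 1.6]
finger_gap: 28.5
grip_force: 72.1
```

Emit:
play_rows --increments '[[1, [0, 0, 0], 0], [1, [0, 0, 0], 0], [1, [0, 0, 0], 0], [1, [0, 0, 0], 0], [1, [0, 0, 0], 0], [1, [0, 0, 0], 0], [1, [0, 0, -35], 0], [1, [0, 0, -35], 0], [1, [0, 0, -30], 0], [1, [0, 0, 0], 0], [1, [0, 0, 0], 0]]'

```text
time: 49.98
tool_pos: [564.1, 339.5, 241.9]
tcp_rot: [-179.9, -0.3, 9.2]
ft_force: [-0.1, 0.2, 0.2]
finger_gap: 85.5
grip_force: 0.0
```

Run:
```python
from h import *
s=snap('wrist','w17');sd=snap('side');tp=snap('top')
for q in (s,sd,tp): pp(q,['knob'])
def kn(l,r): 
    c,n=np.cos(np.radians(9.2)),np.sin(np.radians(9.2)); x=r*np.sin(l); return [511+x*c,330+x*n,50+r*np.cos(l)]
for l,r in((.45,115),(.45,123),(.45,131),(.35,131)): print(l,r,proj(s,kn(l,r)),proj(sd,kn(l,r)))
def dark(q,P):
    u,v=np.round(proj(q,P)).astype(int); b=30
    g=q['color'][v-b:v+b,u-b:u+b].sum(2)<90; n,lab,stt,cen=cv2.connectedComponentsWithStats(g.astype(np.uint8))
    for i in range(1,n):
        if stt[i,4]>60: print('dark',stt[i],cen[i]+[u-b,v-b])
dark(s,kn(.45,115));dark(sd,kn(.45,115))
o=cv2.imread('pics/side1.png')[300:345,220:270].sum(2)<90; print('side at start dark',np.argwhere(o).mean(0)+[300,220])
o=sd['color'][300:345,220:270].sum(2)<90; print('side now dark',np.argwhere(o).mean(0)+[300,220])
print(sense()['tool_pos'])
```

```text
knob [([563.0, 333.0, 153.0], 0.77)]
knob [([564.0, 337.0, 156.0], 0.87), ([626.0, -136.0, 13.0], 0.73)]
knob [([559.0, 338.0, 150.0], 0.54)]
0.45 115 [315.72571456 214.5088455 ] [245.27253461 318.03122357]
0.45 123 [315.78240465 212.886421  ] [243.31663692 315.75751   ]
0.45 131 [315.84302134 211.15161628] [241.34205691 313.4628025 ]
0.35 131 [315.84824479 228.66474761] [246.71001189 313.21893864]
dark [  10   14   39   32 1130] [314.65840708 214.40619469]
side at start dark [nan nan]
side now dark [nan nan]
[561.90676214 338.32924121 236.49322324]<stdin>:13: RuntimeWarning: Mean of empty slice.
  ret = um.true_divide(
<stdin>:14: RuntimeWarning: Mean of empty slice.
```

Run:
```python
from h import *
sd=snap('side'); now=sd['color'][:,:,::-1]; o=cv2.imread('pics/side1.png')
t=o[305:332,232:258]; r=cv2.matchTemplate(now[293:344,220:270].copy(),t,cv2.TM_SQDIFF); print(np.unravel_index(r.argmin(),r.shape),'expect (12,12)',r.min())
d=np.abs(now.astype(int)-o)[290:345,220:300].sum(2); print('changed px',(d>90).sum(), np.argwhere(d>90)[:10]+[290,220])
pp(sd,['spool','flange','dome','bracket','hub','bushing','gauge_block'],k=1); pp(sd,['cap_a'],k=5)
print(sense()['ft_force'])
```

```text
(np.int64(12), np.int64(12)) expect (12,12) 663386.0
changed px 467 [[290 220]
 [290 221]
 [290 222]
 [290 223]
 [290 224]
 [290 225]
 [290 226]
 [290 227]
 [290 228]
 [290 229]]
spool []
flange [([369.0, -426.0, -3.0], 0.59)]
dome []
bracket []
hub [([695.0, 347.0, 1.0], 0.94)]
bushing [([442.0, 11.0, -2.0], 0.87)]
gauge_block []
cap_a [([619.0, -138.0, 55.0], 0.85), ([628.0, 103.0, 53.0], 0.78), ([628.0, 19.0, 49.0], 0.72), ([626.0, -58.0, 52.0], 0.7)]
[-0.05090788 -0.62895514 -0.0313118 ]
```

The knob is exactly back at its starting place, all four caps are seated, and the gripper is clear. Handing in.

```bash
python3 -c "
from bench import *
print(hand_in())"
```

```text
the job is handed in; nothing more can be done
None
```

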